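Scan a gas hob in, fit its missing knob and hold it pressed for the leak test

ROBOT

A 6-joint arm with a two-finger parallel gripper is mounted at the origin on the work surface. World frame = base frame: x ahead of the robot, y to its left, z up, the work surface at z = 0. Lengths are in m, angles in rad, forces in N, time in s.
With the tool pointing down it reaches from about 0.375 to 0.9 m from the base axis. Payload 3.1 kg.
Tool frame: the origin (TCP) lies at the very end of the fingers, on their centre line; the grasp point (between the pads) lies 19 mm behind it; z points along the fingers, y is the direction in which the jaws open and shut (so a half turn about z gives the same grasp; the last joint's range is limited). The gripper opens to 85 mm and grips with 20 to 120 N. Pads are 22 mm wide; open, the fingers measure 114 mm over their backs; the gripper's body (76 mm by 85 mm) begins 54 mm behind the grasp point. The pads swing forward as they close: fully open they stand 13 mm farther back than shut.
Start: joints at [1.06, 0.527, 1.433, -0, 1.181, -0.178], TCP at [0.204, 0.591, 0.197] pointing down, gripper open.
Joint ranges: [-3.08, 3.08], [-0.75, 2.2], [0.22, 2.44], [-1.43, 4.57], [0, 2.65], [-2.85, 2.85]. Speed limits (rad/s): [2.79, 2.79, 3.14, 3.14, 3.14, 3.14].

INTERFACE

Orientations are given as a unit quaternion [x, y, z, w].
In Python, from station import manip gives the robot as it stands.
- The arm moves only by the tool send_rows, never from a script. Its argument "motion" is a list of rows, each an object with "gripper": the finger opening in mm, from 0 to 85.4; "travel": the shift along the tool's x, y, z in mm, a list of three; "rotation": the turn, a rotation vector about the tool's x, y, z in degrees, a list of three. In form: [{"gripper": gripper, "travel": [x, y, z], "rotation": [ax, ay, az]}, ...]. A call has 1 to 12 rows; each row shifts and turns the commanded pose from where the row before left it, along the tool's axes as they then stand; what a row does not reach is not made up. A row lasts 1/12 s, in which the tool goes at most 41.7 mm and 7.16 degrees, less where a joint would pass 70% of its speed; a pose out of reach is approached as far as the arm can. A call is refused whole if a number of a shift passes 41.7 or a number of a turn 7.16, either way. A call with a gripper value outside its range is refused whole. The fingers move at their own pace and stop on an object; "newtons" is the grip in N (left out, the last holds). Time passes only in rows, so rows that do not move let the fingers close. It gives the time, the measured TCP pose, the force and the opening at its end, in the units of the state.
- manip.sense(): the state, without advancing time (a new reading comes with each control period).
- manip.snapshot(name): name is "side" or "top" or "wrist"; returns the picture (420x560x3 uint8, red, green, blue); there is no depth.
- manip.calibration(name): a dict with "fx", "fy", "cx", "cy" (pixels), "cam_to_world" (4x4, takes a point from camera to world coordinates). Camera axes: x right, y down, z forward; pixel columns grow to the right and rows downward; lengths in m; the calibration is good to about 2 mm. A picture is of the moment at which its call begins: read the wrist's pose just before it. calibration takes no time and is no camera call; for the wrist camera it gives the pose at the moment of the call.
- manip.sign_off(): hands the job in, once; it reports no verdict.
The state is a dict: "t": time; "q": joint angles; "qd": joint speeds; "tau": joint torques, N m; "tcp_pos": TCP position; "tool_rot": TCP orientation; "force": force on the tool from outside, world axes, zero at the start; "ft_torque": the same for the moment, N m; "finger_gap": opening from 0.0 (shut) to 1.0 (fully open).
Only numpy, scipy, OpenCV 4.12 (cv2) and the standard library are available. Lean on these libraries where they do the work, as an engineer would, in place of code of your own. Each camera call takes 0.05 s, during which the arm holds its last target. There are 200 camera calls.

TASK

Take the barcode scanner out of its holster, aim it straight down at the barcode label on the hob from about 10 cm above and hold it there steadily for a good second to book the hob in for its leak test, then put the scanner back in the holster. Then take the loose pointer knob lying on the bench, turn it so that its bore matches the flat of the bare tap spindle on the hob, push it fully onto the spindle and keep pressing it down against the spindle's spring: finish while still holding the knob pressed in, because the test runs only with the tap held open. Leave the other loose things on the bench where they are.

Things in the scene. Friction and masses are not known exactly. Their poses are not given: they have to be found in the camera images.
- hob: Gas hob, black glass top 510 x 300 mm, on a fixed carrier plate 540 x 320 mm. Origin: centre of the plate's underside, on the bench; x to the hob's rear, z up. Glass 68 mm up; two bare metal burners 20 mm above the glass. Two controls side by side near the front, 100 mm apart: one has its knob (as the loose one, fixed, pointing anywhere), the other is a bare spindle; which is which varies.
- tap_tip (a point): Middle of the upper end of the bare tap spindle: an upright steel D-shaft 12 mm in diameter with one flat 2.5 mm from the axis, standing 22 mm above the glass, end chamfered 2 mm (flat 0.5 mm). z up; x points horizontally from the axis out through the flat. It cannot turn, but can be pushed down 5 mm against a spring (5 N to start, 10 N at the bottom stop); this point moves with it.
- tap (a joint): How far the tap spindle is pushed down, m: 0 up (as it starts), 0.005 at the bottom stop.
- knob: Loose silver cooker knob standing on its skirt on the bench, 36 mm high, 50 g. Origin: centre of its underside, on the bore's axis; z up. Skirt round, 42 mm wide up to 7 mm height, tapering to 30 mm at 14 mm. From 14 to 36 mm height a grip bar 14 mm thick (y), along x from a square end at x = -19 mm to a pointed nose at x = +24 mm; dark line on top.
- knob_bore (a point): Mouth of the blind D-shaped bore in the knob's underside (same point and axes as the knob's origin). 14 mm deep, 13.4 mm in diameter, flat 3 mm from the axis on the nose side (+x): the knob goes on with its nose where the spindle's flat faces. Lead-in 1.5 mm (flat 0.7 mm). Fully on, this point is 14 mm below the spindle's end; at the bottom stop it is 3 mm above the glass.
- knob_pointer (a point): Tip of the loose knob's nose, 24 mm from its axis along its +x, 30 mm above its underside.
- scanner: Cordless barcode scanner, a dark bar standing nose down in its holster, 130 mm long plus a 7 mm wire loop on top, 160 g. Origin: middle of the reading window in its lower end; z up along the bar; it reads by itself, straight down along -z. Nose 34 mm (x) by 46 mm (y) up to 46 mm, above it the grip, 30 mm (x) by 40 mm (y), up to 130 mm.
- holster: The scanner's holster, fixed to the bench: an open upright socket, inside 46 mm (x) by 58 mm (y), rim 57 x 69 mm outside and 76 mm above the bench, inner floor 6 mm above the bench, foot plate 90 x 100 mm. Origin: centre of its underside; axes about parallel to the scanner's, which stands in it about in the middle, its origin on the inner floor.
- label_mid (a point): Middle of the barcode label, a white paper sticker 36 x 62 mm with black bars lying flat on the hob's glass, left or right of the front burner (the plain square white sticker on the other side has no bars). z up.
- round_knob: Bystander: a small silver round knob without pointer, 34 mm across, 22 mm high. Origin: centre of its underside.
- cap_small: Bystander: black burner cap, disc 60 mm across, 11 mm high. Origin: centre of its underside.
- cap_large: Bystander: black burner cap, disc 76 mm across, 12 mm high. Origin: centre of its underside.
- screwdriver: Bystander: screwdriver lying on the bench, about 200 mm long, lying along its x.
- tape_roll: Bystander: roll of clear tape standing flat, 96 mm across, 48 mm high. Origin: centre of its underside.
- leak_fluid: Bystander: white plastic bottle, 56 mm across, 150 mm high. Origin: centre of its underside.
- carton: Bystander: small cardboard box 110 x 80 x 60 mm. Origin: centre of its underside.
Mind the look-alikes: they are no part of the job. What is shaped like the knob but pink is not meant.

How it is judged:
By the outcome, as a careful person would: the job done as asked, in the order asked, and still so for the second after the job is handed in, while the arm keeps its last pose, push and grip.
It also fails if it takes over 67 s, if anything falls off the work surface, if the arm or the gripper's body presses on something with over 40 N, if the wrist force passes 120 N, or if a joint passes its speed limit or range.

## Working session

There is one attempt and no reset: what is moved stays moved. The work goes in short steps, Python scripts to look and compute and a tool call to move; the robot and the scene stay as the last step left them, time stands still between calls to the robot, and variables do not carry over. Pictures are saved under pics/ and viewed, about 8 in all and at most 12, crops included, and the job is handed in when it is done.

Besides the shell and the picture viewer there is one more tool, called after "Call:" as name(argument=value, ...) on one line, values as JSON. send_rows: Moves the arm, as the interface text tells. Its arguments: {"type":"object","properties":{"motion":{"type":"array","items":{"type":"object","properties":{"gripper":{"type":"number"},"travel":{"type":"array","items":{"type":"number"}},"rotation":{"type":"array","items":{"type":"number"}}}}},"newtons":{"type":"number"}},"required":["motion"]}

```bash
mkdir -p pics
cat > h.py <<'E'
import numpy as np, cv2
from station import manip
from scipy.spatial.transform import Rotation as R
def snap(n,f):
    c=manip.calibration(n); im=manip.snapshot(n); cv2.imwrite('pics/'+f,im[:,:,::-1]); np.save('pics/'+f+'.npy',np.array(c['cam_to_world'])); return im,c
def ray(c,u,v,z):
    T=np.array(c['cam_to_world']); d=T[:3,:3]@np.array([(u-c['cx'])/c['fx'],(v-c['cy'])/c['fy'],1]); o=T[:3,3]
    return o+d*(z-o[2])/d[2]
def proj(c,p):
    T=np.linalg.inv(np.array(c['cam_to_world'])); q=T[:3,:3]@np.array(p)+T[:3,3]; return c['fx']*q[0]/q[2]+c['cx'],c['fy']*q[1]/q[2]+c['cy']
E
python3 - <<'E'
from h import *
s=manip.sense(); print(s)
a,c=snap('top','top0.png'); b,d=snap('side','side0.png')
print(c,d)
cv2.imwrite('pics/both0.png',cv2.resize(np.vstack([a,b]),None,fx=.71,fy=.71)[:,:,::-1])
E
```

```text
{'t': 0.0, 'q': array([ 1.06046530e+00,  5.28470827e-01,  1.43391601e+00,  1.53994267e-05,
        1.18139316e+00, -1.78486829e-01]), 'qd': array([ 2.44058373e-04, -1.18874901e-03, -5.22445813e-04,  1.08605403e-03,
        3.68987491e-05, -7.07180170e-04]), 'tau': array([-1.42617482e-03, -4.42354238e+01, -1.78020859e+01, -6.32866813e-04,
        8.65912327e-03,  1.49735132e-05]), 'tcp_pos': array([0.20318208, 0.59021068, 0.19582648]), 'tool_rot': array([ 1.65164629e-01,  9.86265405e-01, -1.02703936e-03, -3.75968729e-04]), 'force': array([0.26899983, 0.23674935, 0.24404287]), 'ft_torque': array([ 0.0114746 , -0.02189741, -0.00702998]), 'finger_gap': 1.0021200204768481}
{'fx': 458.4284527402397, 'fy': 458.4284527402397, 'cx': 273.7879118566831, 'cy': 208.6423904073445, 'cam_to_world': array([[ 0.01663513, -0.99692887,  0.07652519,  0.45162332],
       [-0.99967396, -0.01510043,  0.02058994, -0.02974942],
       [-0.01937114, -0.07684275, -0.99685503,  1.41115568],
       [ 0.        ,  0.        ,  0.        ,  1.        ]])} {'fx': 430.52165948221534, 'fy': 430.52165948221534, 'cx': 289.4480554240448, 'cy': 205.02635871174922, 'cam_to_world': array([[ 0.82219625, -0.32239661,  0.46909888, -0.01952299],
       [-0.56902996, -0.44516349,  0.69140029, -0.88182444],
       [-0.01407942, -0.83539805, -0.54946508,  0.75097061],
       [ 0.        ,  0.        ,  0.        ,  1.        ]])}
```

View pics/top0.png

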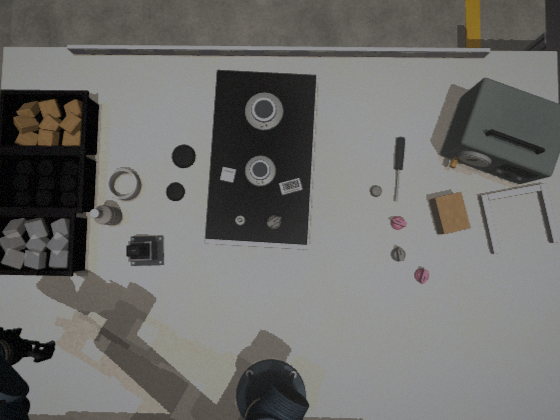

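View pics/side0.png

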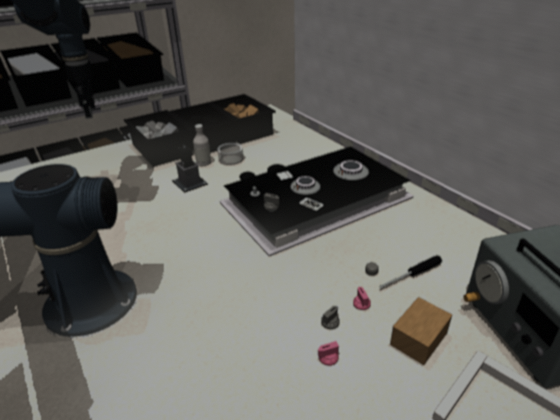

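The top view shows the holster and scanner at (146,250), the barcode label at (291,186) and the plain sticker at (228,174). The bare spindle is at (239,220) and the fixed knob at (274,222).

There are three candidates for the loose knob: silver at (398,254), pink at (398,222) and pink at (421,275). The silver pointer knob fits the description. I'll confirm it in an enlarged crop.

Run:
```python
from h import *
im=cv2.imread('pics/top0.png'); c=manip.calibration('top')
def crop(u,v,r=33): return cv2.resize(im[v-r:v+r,u-r:u+r],(390,290) if 0 else (390,390),interpolation=cv2.INTER_CUBIC)
x=np.hstack([crop(146,250),crop(398,254)])
cv2.imwrite('pics/crop1.png',x)
for n,u,v,z in [('holster rim',139,250,.076),('scan top',146,248,.136),('label',291,186,.068),('spindle',239,220,.09),('fixknob',274,222,.1),('knob',398,254,.03),('hobFL',205,243,.0),('hobFR',310,246,0),('hobRL',218,70,.068),('hobRR',316,75,.068),('bottle',104,214,.15)]:
    print(n,ray(c,u,v,z).round(3))
```

```text
holster rim [0.427 0.389 0.076]
scan top [0.434 0.351 0.136]
label [ 0.622 -0.052  0.068]
spindle [0.519 0.098 0.09 ]
fixknob [ 0.514 -0.004  0.1  ]
knob [ 0.428 -0.374  0.03 ]
hobFL [0.451 0.209 0.   ]
hobFR [ 0.447 -0.113  0.   ]
hobRL [0.972 0.173 0.068]
hobRR [ 0.959 -0.122  0.068]
bottle [0.526 0.468 0.15 ]
```

View pics/crop1.png

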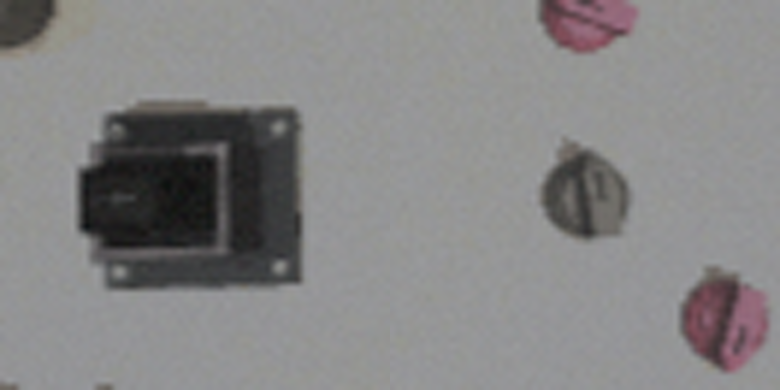

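The silver pointer knob at crop (585,195), top view (398,254), is confirmed as the right one. Its neighbours are pink. The scanner stands upright in its holster with the long side roughly along world y.

```bash
cat >> h.py <<'E'
from scipy.linalg import expm,logm
def pose():
    s=manip.sense(); T=np.eye(4); T[:3,:3]=R.from_quat(s['tool_rot']).as_matrix(); T[:3,3]=s['tcp_pos']; return T
def down(x,y,z,yaw):  # yaw deg = world angle of tool y, tool z down
    a=np.radians(yaw); yv=np.array([np.cos(a),np.sin(a),0]); zv=np.array([0,0,-1.]); T=np.eye(4)
    T[:3,:3]=np.c_[np.cross(yv,zv),yv,zv]; T[:3,3]=x,y,z; return T
def step(A,B,n):
    D=expm(np.real(logm(np.linalg.inv(A)@B))/n); print(n,'rows travel mm',(D[:3,3]*1000).round(2),'rot',np.degrees(R.from_matrix(D[:3,:3]).as_rotvec()).round(2))
E
python3 - <<'E'
from h import *
c=manip.calibration('wrist'); C=np.array(c['cam_to_world']); A=pose()
print(c['fx'],c['cx'],c['cy']); print((np.linalg.inv(A)@C).round(3)); 
step(A,down(.40,.36,.34,0),11)
E
```

```text
302.31174651118687 281.9024588799589 209.15838637245028
[[-0.001 -0.957 -0.291  0.075]
 [ 1.    -0.001  0.     0.   ]
 [-0.001 -0.291  0.957 -0.176]
 [ 0.     0.     0.     1.   ]]
11 rows travel mm [-29.35   0.9  -13.1 ] rot [-0.01  0.    6.45]
```

Call:
send_rows(motion=[{"gripper": 85, "travel": [-29.4, 0.9, -13.1], "rotation": [0, 0, 6.45]}, {"gripper": 85, "travel": [-29.4, 0.9, -13.1], "rotation": [0, 0, 6.45]}, {"gripper": 85, "travel": [-29.4, 0.9, -13.1], "rotation": [0, 0, 6.45]}, {"gripper": 85, "travel": [-29.4, 0.9, -13.1], "rotation": [0, 0, 6.45]}, {"gripper": 85, "travel": [-29.4, 0.9, -13.1], "rotation": [0, 0, 6.45]}, {"gripper": 85, "travel": [-29.4, 0.9, -13.1], "rotation": [0, 0, 6.45]}, {"gripper": 85, "travel": [-29.4, 0.9, -13.1], "rotation": [0, 0, 6.45]}, {"gripper": 85, "travel": [-29.4, 0.9, -13.1], "rotation": [0, 0, 6.45]}, {"gripper": 85, "travel": [-29.4, 0.9, -13.1], "rotation": [0, 0, 6.45]}, {"gripper": 85, "travel": [-29.4, 0.9, -13.1], "rotation": [0, 0, 6.45]}, {"gripper": 85, "travel": [-29.4, 0.9, -13.1], "rotation": [0, 0, 6.45]}, {"gripper": 85, "travel": [0, 0, 0]}])

```text
validation failed for argument at $.mo...
```

Run:
```python
from h import *
print(pose().round(4), manip.sense()['t'])
im,c=snap('wrist','w1.png')
cv2.imwrite('pics/w1b.png',np.clip(im[:,:,::-1].astype(float)*1.8,0,255))
```

```text
[[-9.455e-01  3.258e-01 -9.000e-04  2.032e-01]
 [ 3.258e-01  9.455e-01 -1.700e-03  5.903e-01]
 [ 3.000e-04 -1.900e-03 -1.000e+00  1.959e-01]
 [ 0.000e+00  0.000e+00  0.000e+00  1.000e+00]] 0.1[ WARN:0@2.054] global loadsave.cpp:1063 imwrite_ Unsupported depth image for selected encoder is fallbacked to CV_8U.
```

View pics/w1b.png

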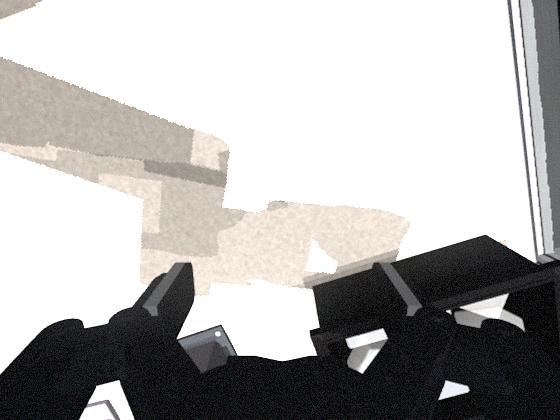

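The picture is the wrist view at the start pose, because the move was refused. The fingers fill the bottom of it and nothing useful shows. I'll resend the move with rotation in every row, placing the scanner ahead of the fingers.

Run:
```python
from h import *
step(pose(),down(.43,.28,.34,0),11)
```

```text
11 rows travel mm [-37.23  -1.68 -13.08] rot [-0.01  0.    6.45]
```

Call:
send_rows(motion=[{"gripper": 85, "travel": [-37.2, -1.7, -13.1], "rotation": [0, 0, 6.45]}, {"gripper": 85, "travel": [-37.2, -1.7, -13.1], "rotation": [0, 0, 6.45]}, {"gripper": 85, "travel": [-37.2, -1.7, -13.1], "rotation": [0, 0, 6.45]}, {"gripper": 85, "travel": [-37.2, -1.7, -13.1], "rotation": [0, 0, 6.45]}, {"gripper": 85, "travel": [-37.2, -1.7, -13.1], "rotation": [0, 0, 6.45]}, {"gripper": 85, "travel": [-37.2, -1.7, -13.1], "rotation": [0, 0, 6.45]}, {"gripper": 85, "travel": [-37.2, -1.7, -13.1], "rotation": [0, 0, 6.45]}, {"gripper": 85, "travel": [-37.2, -1.7, -13.1], "rotation": [0, 0, 6.45]}, {"gripper": 85, "travel": [-37.2, -1.7, -13.1], "rotation": [0, 0, 6.45]}, {"gripper": 85, "travel": [-37.2, -1.7, -13.1], "rotation": [0, 0, 6.45]}, {"gripper": 85, "travel": [-37.2, -1.7, -13.1], "rotation": [0, 0, 6.45]}, {"gripper": 85, "travel": [0, 0, 0], "rotation": [0, 0, 0]}])

```text
t: 1.15
tcp_pos: [0.4318, 0.2755, 0.3434]
tool_rot: [0.71, 0.704, 0.001, 0.002]
force: [-1.1, -0.3, -0.8]
finger_gap: 1.0
```

Run:
```python
from h import *
print(pose().round(4), manip.sense()['t'])
im,c=snap('wrist','w1.png')
print(proj(c,(.434,.355,.136)))
cv2.imwrite('pics/w1b.png',np.clip(im[:,:,::-1].astype(float)*1.3,0,255).astype(np.uint8))
```

```text
[[ 0.0085  1.      0.0042  0.4318]
 [ 1.     -0.0085 -0.0021  0.2755]
 [-0.0021  0.0042 -1.      0.3434]
 [ 0.      0.      0.      1.    ]] 1.15
(np.float64(283.4562747682912), np.float64(112.70684188590236))
```

View pics/w1b.png

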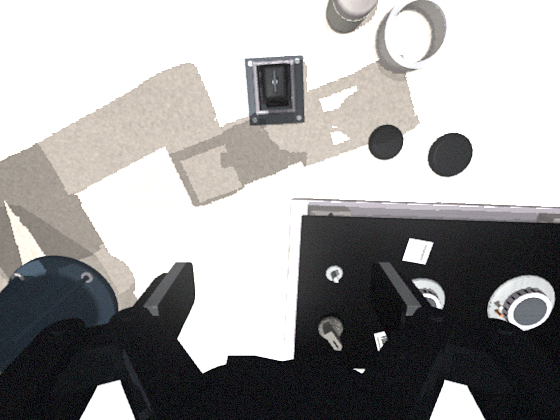

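The wrist view shows the scanner and holster at about (275,88), square with the image so its long side lies along world y. The bare spindle is at (335,274), the fixed knob at (331,329) and the plain sticker at (418,251). Next I'll measure the holster and scanner.

Run:
```python
from h import *
im=cv2.imread('pics/w1.png'); c=manip.calibration('wrist'); g=cv2.cvtColor(im,cv2.COLOR_BGR2GRAY)
def rect(m,z,off,kind):
    cs,_=cv2.findContours(m.astype(np.uint8),cv2.RETR_EXTERNAL,cv2.CHAIN_APPROX_NONE); k=max(cs,key=cv2.contourArea)
    P=np.array([ray(c,u+off[0],v+off[1],z)[:2] for u,v in k[:,0]],np.float32)*1000
    print(kind,np.round(cv2.minAreaRect(P),1) if 0 else cv2.minAreaRect(P))
sub=g[45:135,235:315]; print(np.percentile(sub,[5,25,50,75,95]))
m=cv2.morphologyEx((sub<110).astype(np.uint8),cv2.MORPH_OPEN,np.ones((9,9)))
rect(m,.003,(235,45),'foot')
m=(sub<24).astype(np.uint8); m=cv2.morphologyEx(m,cv2.MORPH_OPEN,np.ones((7,7))); rect(m,.136,(235,45),'top')
cv2.imwrite('pics/z.png',cv2.resize(sub,None,fx=6,fy=6,interpolation=cv2.INTER_CUBIC))
```

```text
[ 35.    62.   128.   225.25 230.  ]
foot ((426.89251708984375, 386.40130615234375), (91.37368774414062, 76.88362121582031), 89.69155883789062)Traceback (most recent call last):
  File "<stdin>", line 10, in <module>
  File "<stdin>", line 4, in rect
ValueError: max() iterable argument is empty
```

Run:
```python
from h import *
im=cv2.imread('pics/w1.png'); g=cv2.cvtColor(im,cv2.COLOR_BGR2GRAY)
sub=g[45:135,235:315]
cv2.imwrite('pics/z.png',cv2.resize(sub,None,fx=6,fy=6,interpolation=cv2.INTER_CUBIC))
```

```text
(no output)
```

View pics/z.png

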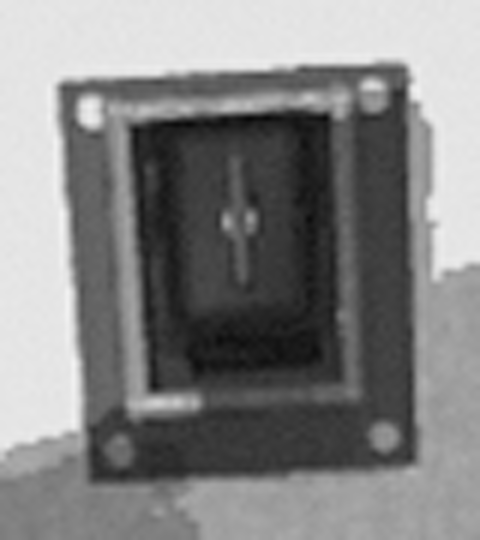

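The crop shows three nested shapes:
- **Foot plate corners:** (60,82), (408,66), (415,465), (92,482).
- **Rim outer corners:** (103,103), (348,90), (360,402), (128,415).
- **Scanner top:** about (172–305, 125–315), with the loop centre at (238,222).

Run:
```python
from h import *
c=manip.calibration('wrist')
for n,P,z in [('foot',[(60,82),(408,66),(415,465),(92,482)],.004),('rim',[(103,103),(348,90),(360,402),(128,415)],.076),('top',[(174,126),(301,121),(307,312),(187,316)],.136),('loop',[(235,155),(243,285),(238,222)],.141)]:
    Q=np.array([ray(c,u/6+234.6,v/6+44.6,z)[:2] for u,v in P])*1000
    print(n,Q.mean(0).round(1),cv2.minAreaRect(Q.astype(np.float32)),[ (Q[i]-Q[i-1]).round(0) for i in range(len(Q))])
```

```text
foot [420.4 392.5] ((420.2534484863281, 392.30450439453125), (89.53490447998047, 99.28801727294922), 2.0776784420013428) [array([-5., 99.]), array([89.,  3.]), array([  3., -98.]), array([-88.,  -4.])]
rim [419.9 392. ] ((419.7584228515625, 392.06207275390625), (54.409976959228516, 66.1494369506836), 2.699340343475342) [array([-4., 66.]), array([54.,  2.]), array([  3., -66.]), array([-54.,  -3.])]
top [422.8 393.3] ((422.6704406738281, 393.2589111328125), (24.458101272583008, 34.5440673828125), 1.814888834953308) [array([-2., 34.]), array([24.,  1.]), array([  1., -34.]), array([-24.,  -1.])]
loop [422.2 392.6] ((422.2047119140625, 392.6708984375), (0.21602658927440643, 23.23104476928711), 3.076280117034912) [array([-0., 12.]), array([  1., -23.]), array([-1., 11.])]
```

All sizes agree. The holster is centred at (0.421, 0.3925) with about 2.4° yaw, and the scanner top at (0.4225, 0.393). I'll move above it.

Run:
```python
from h import *
step(pose(),down(.422,.393,.24,2.4),5)
```

```text
5 rows travel mm [22.99 -1.53 20.46] rot [ 0.03 -0.01 -0.53]
```

Call:
send_rows(motion=[{"gripper": 85, "travel": [23, -1.5, 20.5], "rotation": [0, 0, -0.55]}, {"gripper": 85, "travel": [23, -1.5, 20.5], "rotation": [0, 0, -0.55]}, {"gripper": 85, "travel": [23, -1.5, 20.5], "rotation": [0, 0, -0.55]}, {"gripper": 85, "travel": [23, -1.5, 20.5], "rotation": [0, 0, -0.55]}, {"gripper": 85, "travel": [23, -1.5, 20.5], "rotation": [0, 0, -0.55]}, {"gripper": 85, "travel": [0, 0, 0], "rotation": [0, 0, 0]}, {"gripper": 85, "travel": [0, 0, 0], "rotation": [0, 0, 0]}])

```text
t: 1.78
tcp_pos: [0.4182, 0.3965, 0.2361]
tool_rot: [0.688, 0.726, -0.002, -0.001]
force: [-1.0, -0.4, -0.3]
finger_gap: 0.993
```

Run:
```python
from h import *
print(pose().round(4)); step(pose(),down(.422,.393,.093,2.4),6)
```

```text
[[-0.0528  0.9986 -0.0042  0.4182]
 [ 0.9986  0.0528 -0.0025  0.3965]
 [-0.0023 -0.0043 -1.      0.2361]
 [ 0.      0.      0.      1.    ]]
6 rows travel mm [-0.58  0.67 23.84] rot [-0.04  0.02  0.1 ]
```

The arm was still settling when the picture was taken. I'll redo the measurement with the calibration saved at that moment.

Run:
```python
from h import *
c=manip.calibration('wrist'); c['cam_to_world']=np.load('pics/w1.png.npy')
for n,P,z in [('foot',[(60,82),(408,66),(415,465),(92,482)],.004),('rim',[(103,103),(348,90),(360,402),(128,415)],.076),('top',[(174,126),(301,121),(307,312),(187,316)],.136),('loop',[(235,155),(243,285),(238,222)],.141)]:
    Q=np.array([ray(c,u/6+234.6,v/6+44.6,z)[:2] for u,v in P])*1000
    print(n,Q.mean(0).round(1),cv2.minAreaRect(Q.astype(np.float32)))
im,c=snap('wrist','w2.png'); print(pose()[:3,3])
cv2.imwrite('pics/w2b.png',np.clip(im[:,:,::-1].astype(float)*2,0,255).astype(np.uint8))
step(pose(),down(.422,.393,.093,2.4),6)
```

```text
foot [422.2 389.1] ((421.9854431152344, 388.87200927734375), (89.63667297363281, 99.39639282226562), 1.8430707454681396)
rim [421.5 388.8] ((421.36114501953125, 388.82916259765625), (54.48722457885742, 66.23703002929688), 2.4567055702209473)
top [424.4 390.2] ((424.18133544921875, 390.1876220703125), (24.501327514648438, 34.597694396972656), 1.5681241750717163)
loop [423.7 389.5] ((423.7020263671875, 389.61669921875), (0.21642783284187317, 23.269546508789062), 2.824843406677246)
[0.41924788 0.39606519 0.23746999]
6 rows travel mm [-0.51  0.46 24.08] rot [-0.02  0.01  0.09]
```

Call:
send_rows(motion=[{"gripper": 85, "travel": [-3.4, 2, 10], "rotation": [0, 0, 0.4]}, {"gripper": 85, "travel": [-3.4, 2, 10], "rotation": [0, 0, 0.4]}, {"gripper": 85, "travel": [0, 0, 20], "rotation": [0, 0, 0]}, {"gripper": 85, "travel": [0, 0, 24], "rotation": [0, 0, 0]}, {"gripper": 85, "travel": [0, 0, 24], "rotation": [0, 0, 0]}, {"gripper": 85, "travel": [0, 0, 24], "rotation": [0, 0, 0]}, {"gripper": 85, "travel": [0, 0, 22], "rotation": [0, 0, 0]}, {"gripper": 85, "travel": [0, 0, 10], "rotation": [0, 0, 0]}, {"gripper": 85, "travel": [0, 0, 0], "rotation": [0, 0, 0]}, {"gripper": 85, "travel": [0, 0, 0], "rotation": [0, 0, 0]}, {"gripper": 85, "travel": [0, 0, 0], "rotation": [0, 0, 0]}])

```text
t: 2.75
tcp_pos: [0.4258, 0.3891, 0.0957]
tool_rot: [0.695, 0.719, 0.001, 0.0]
force: [-1.1, -0.3, -0.8]
finger_gap: 0.993
```

Run:
```python
from h import *
print(pose().round(4)); step(pose(),down(.4235,.3895,.093,2.3),1)
```

```text
[[-0.0341  0.9994  0.0024  0.4258]
 [ 0.9994  0.0341  0.0014  0.3891]
 [ 0.0013  0.0024 -1.      0.0957]
 [ 0.      0.      0.      1.    ]]
1 rows travel mm [ 0.49 -2.28  2.7 ] rot [ 0.14 -0.08 -0.35]
```

Call:
send_rows(motion=[{"gripper": 85, "travel": [0, -1.5, 1.5], "rotation": [0, 0, 0]}, {"gripper": 20, "travel": [0, 0, 0], "rotation": [0, 0, 0]}, {"gripper": 20, "travel": [0, 0, 0], "rotation": [0, 0, 0]}, {"gripper": 20, "travel": [0, 0, 0], "rotation": [0, 0, 0]}, {"gripper": 20, "travel": [0, 0, 0], "rotation": [0, 0, 0]}, {"gripper": 20, "travel": [0, 0, 0], "rotation": [0, 0, 0]}, {"gripper": 20, "travel": [0, 0, 0], "rotation": [0, 0, 0]}, {"gripper": 20, "travel": [0, 0, 0], "rotation": [0, 0, 0]}, {"gripper": 20, "travel": [0, 0, 0], "rotation": [0, 0, 0]}], newtons=60)

```text
t: 3.5
tcp_pos: [0.4237, 0.3891, 0.0936]
tool_rot: [0.695, 0.719, 0.001, 0.0]
force: [0.9, -0.1, 5.3]
finger_gap: 0.328
```

Run:
```python
from h import *
print(pose().round(4), manip.sense()['finger_gap'])
```

```text
[[-3.470e-02  9.994e-01  1.500e-03  4.237e-01]
 [ 9.994e-01  3.470e-02  9.000e-04  3.891e-01]
 [ 8.000e-04  1.500e-03 -1.000e+00  9.360e-02]
 [ 0.000e+00  0.000e+00  0.000e+00  1.000e+00]] 0.3278800317476335
```

The scanner is gripped: gap 28 mm for a 30 mm grip. I'll lift straight up and measure the label at the same time.

Call:
send_rows(motion=[{"gripper": 20, "travel": [0, 0, -8], "rotation": [0, 0, 0]}, {"gripper": 20, "travel": [0, 0, -16], "rotation": [0, 0, 0]}, {"gripper": 20, "travel": [0, 0, -20], "rotation": [0, 0, 0]}, {"gripper": 20, "travel": [0, 0, -24], "rotation": [0, 0, 0]}, {"gripper": 20, "travel": [0, 0, -28], "rotation": [0, 0, 0]}, {"gripper": 20, "travel": [0, 0, -28], "rotation": [0, 0, 0]}, {"gripper": 20, "travel": [0, 0, -24], "rotation": [0, 0, 0]}, {"gripper": 20, "travel": [0, 0, -14], "rotation": [0, 0, 0]}, {"gripper": 20, "travel": [0, 0, 0], "rotation": [0, 0, 0]}])

```text
t: 4.25
tcp_pos: [0.4244, 0.3898, 0.2584]
tool_rot: [0.695, 0.719, 0.003, 0.001]
force: [0.4, -0.1, -1.6]
finger_gap: 0.327
```

Run:
```python
from h import *
im=cv2.imread('pics/top0.png'); c=manip.calibration('top'); g=cv2.cvtColor(im,cv2.COLOR_BGR2GRAY)
def lab(u,v,r,z):
    m=np.zeros_like(g); m[v-r:v+r,u-r:u+r]=(g[v-r:v+r,u-r:u+r]>70); m=cv2.morphologyEx(m,cv2.MORPH_CLOSE,np.ones((5,5)))
    k=max(cv2.findContours(m,cv2.RETR_EXTERNAL,cv2.CHAIN_APPROX_NONE)[0],key=cv2.contourArea)
    P=np.array([ray(c,*p,z)[:2] for p in k[:,0]],np.float32)*1000; print(cv2.minAreaRect(k),cv2.minAreaRect(P))
lab(292,186,13,.068); lab(228,174,13,.068); lab(239,220,8,.068)
w=manip.calibration('wrist'); w['cam_to_world']=np.load('pics/w1.png.npy')
print('spindle w1',ray(w,335,272,.09))
s=manip.sense();print(pose().round(4)[:3,3],s['finger_gap'],s['force'])
step(pose(),down(.622,-.052,.256,2),12)
v=np.hstack([cv2.resize(im[140:260,200:330],None,fx=5,fy=5,interpolation=cv2.INTER_CUBIC)]); cv2.imwrite('pics/hob.png',np.clip(v*1.5,0,255).astype(np.uint8))
```

```text
((290.22613525390625, 185.97303771972656), (12.818717002868652, 21.8369083404541), 75.0685806274414) ((622.5103759765625, -49.34480667114258), (38.02930450439453, 64.37855529785156), 15.846017837524414)
((227.62350463867188, 174.19412231445312), (14.100480079650879, 13.775084495544434), 12.528807640075684) ((654.9646606445312, 136.47476196289062), (41.94718551635742, 41.345027923583984), 78.98463439941406)
((239.5, 219.5), (9.0, 9.0), 0.0) ((521.2001342773438, 98.21402740478516), (26.507038116455078, 26.492172241210938), 1.2399131059646606)
spindle w1 [0.51414412 0.11378183 0.09      ]
[0.4244 0.3898 0.2584] 0.3274934140956747 [ 0.37028164 -0.14788946 -1.55748333]
12 rows travel mm [-37.37  15.17   0.18] rot [ 0.03 -0.02 -0.  ]
```

View pics/hob.png

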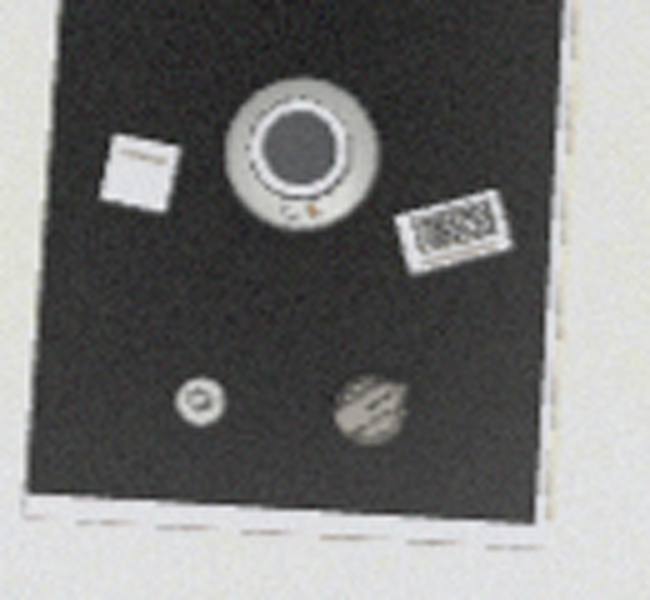

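The crop confirms the picks: barcode label with bars at (454,232), plain sticker at (140,175), bare spindle in its collar at (200,401), and fixed knob at (370,410). The label is centred at (0.6225, -0.049), and its measured size of 38x64 mm fits.

Call:
send_rows(motion=[{"gripper": 20, "travel": [-20, 8, 0.2], "rotation": [0, 0, 0]}, {"gripper": 20, "travel": [-39, 16, 0.2], "rotation": [0, 0, 0]}, {"gripper": 20, "travel": [-39, 16, 0.2], "rotation": [0, 0, 0]}, {"gripper": 20, "travel": [-39, 16, 0.2], "rotation": [0, 0, 0]}, {"gripper": 20, "travel": [-39, 16, 0.2], "rotation": [0, 0, 0]}, {"gripper": 20, "travel": [-39, 16, 0.2], "rotation": [0, 0, 0]}, {"gripper": 20, "travel": [-39, 16, 0.2], "rotation": [0, 0, 0]}, {"gripper": 20, "travel": [-39, 16, 0.2], "rotation": [0, 0, 0]}, {"gripper": 20, "travel": [-39, 16, 0.2], "rotation": [0, 0, 0]}, {"gripper": 20, "travel": [-39, 15, 0.2], "rotation": [0, 0, 0]}, {"gripper": 20, "travel": [-39, 14, 0.2], "rotation": [0, 0, 0]}, {"gripper": 20, "travel": [-38, 15, 0.2], "rotation": [0, 0, 0]}])

```text
t: 5.25
tcp_pos: [0.6157, -0.0508, 0.2503]
tool_rot: [0.695, 0.719, -0.001, -0.002]
force: [1.9, 0.9, -1.8]
finger_gap: 0.327
```

Call:
send_rows(motion=[{"gripper": 20, "travel": [0, 0, 0], "rotation": [0, 0, 0]}, {"gripper": 20, "travel": [0, 0, 0], "rotation": [0, 0, 0]}, {"gripper": 20, "travel": [0, 0, 0], "rotation": [0, 0, 0]}, {"gripper": 20, "travel": [0, 0, 0], "rotation": [0, 0, 0]}])

```text
t: 5.58
tcp_pos: [0.6154, -0.0475, 0.2514]
tool_rot: [0.694, 0.72, -0.001, -0.002]
force: [-0.3, 0.5, -1.8]
finger_gap: 0.33
```

Run:
```python
from h import *
s=manip.sense();print(pose().round(4),s['finger_gap'],s['force'])
step(pose(),down(.6225,-.0505,.256,2),1)
im,c=snap('side','s1.png')
for p in [(.6225,-.05,.068),tuple(pose()[:3,3]-[0,0,.0876])]: print(proj(c,p))
v=im[120:270,200:430,::-1]; cv2.imwrite('pics/s1c.png',np.clip(cv2.resize(v,None,fx=3.4,fy=3.4,interpolation=cv2.INTER_CUBIC)*1.4,0,255).astype(np.uint8))
```

```text
[[-0.0359  0.9994 -0.003   0.6154]
 [ 0.9994  0.0359  0.0013 -0.0475]
 [ 0.0014 -0.003  -1.      0.2514]
 [ 0.      0.      0.      1.    ]] 0.3303508952381919 [-0.26044252  0.52710576 -1.84331527]
1 rows travel mm [-3.23  6.96 -4.67] rot [-0.17 -0.08  0.06]
(np.float64(311.5153903874917), np.float64(202.71077930191066))
(np.float64(309.4594019823346), np.float64(174.05990327737675))
```

View pics/s1c.png

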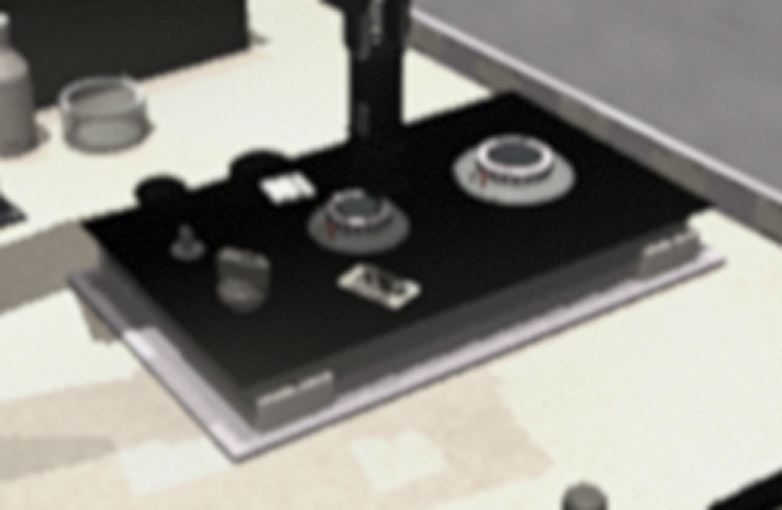

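The side view shows the scanner hanging upright above the label at (378,284), with the wrist at about (375,100). I'll correct by 7 mm and hold for over a second and a half.

Call:
send_rows(motion=[{"gripper": 20, "travel": [-1.2, 3.4, -2.3], "rotation": [0, 0, 0]}, {"gripper": 20, "travel": [-1.2, 3.4, -2.3], "rotation": [0, 0, 0]}, {"gripper": 20, "travel": [0, 0, 0], "rotation": [0, 0, 0]}, {"gripper": 20, "travel": [0, 0, 0], "rotation": [0, 0, 0]}, {"gripper": 20, "travel": [0, 0, 0], "rotation": [0, 0, 0]}, {"gripper": 20, "travel": [0, 0, 0], "rotation": [0, 0, 0]}, {"gripper": 20, "travel": [0, 0, 0], "rotation": [0, 0, 0]}, {"gripper": 20, "travel": [0, 0, 0], "rotation": [0, 0, 0]}, {"gripper": 20, "travel": [0, 0, 0], "rotation": [0, 0, 0]}, {"gripper": 20, "travel": [0, 0, 0], "rotation": [0, 0, 0]}, {"gripper": 20, "travel": [0, 0, 0], "rotation": [0, 0, 0]}, {"gripper": 20, "travel": [0, 0, 0], "rotation": [0, 0, 0]}])

```text
t: 6.63
tcp_pos: [0.6237, -0.0513, 0.2571]
tool_rot: [0.695, 0.719, -0.0, -0.0]
force: [-0.3, -0.7, -0.4]
finger_gap: 0.323
```

Call:
send_rows(motion=[{"gripper": 20, "travel": [0, 0, 0], "rotation": [0, 0, 0]}, {"gripper": 20, "travel": [0, 0, 0], "rotation": [0, 0, 0]}, {"gripper": 20, "travel": [0, 0, 0], "rotation": [0, 0, 0]}, {"gripper": 20, "travel": [0, 0, 0], "rotation": [0, 0, 0]}, {"gripper": 20, "travel": [0, 0, 0], "rotation": [0, 0, 0]}, {"gripper": 20, "travel": [0, 0, 0], "rotation": [0, 0, 0]}, {"gripper": 20, "travel": [0, 0, 0], "rotation": [0, 0, 0]}, {"gripper": 20, "travel": [0, 0, 0], "rotation": [0, 0, 0]}, {"gripper": 20, "travel": [0, 0, 0], "rotation": [0, 0, 0]}, {"gripper": 20, "travel": [0, 0, 0], "rotation": [0, 0, 0]}, {"gripper": 20, "travel": [0, 0, 0], "rotation": [0, 0, 0]}])

```text
t: 7.55
tcp_pos: [0.6237, -0.0512, 0.2571]
tool_rot: [0.695, 0.719, -0.0, -0.0]
force: [-0.0, -0.2, -1.7]
finger_gap: 0.325
```

Run:
```python
from h import *
s=manip.sense();print(pose().round(4),s['finger_gap'],s['force'])
im,c=snap('wrist','w3.png')
print(proj(c,(.6225,-.05,.068)),proj(c,pose()[:3,3]-[0,0,.0876]))
cv2.imwrite('pics/w3b.png',np.clip(im[:,:,::-1].astype(float)*1.8,0,255).astype(np.uint8))
```

```text
[[-0.0348  0.9994 -0.      0.6237]
 [ 0.9994  0.0348 -0.     -0.0512]
 [-0.     -0.     -1.      0.2571]
 [ 0.      0.      0.      1.    ]] 0.3250407765633833 [-0.02821155 -0.23034883 -1.70803549]
(np.float64(281.98456572264416), np.float64(179.86124412564251)) (np.float64(283.0921498601883), np.float64(203.55940651487415))
```

View pics/w3b.png

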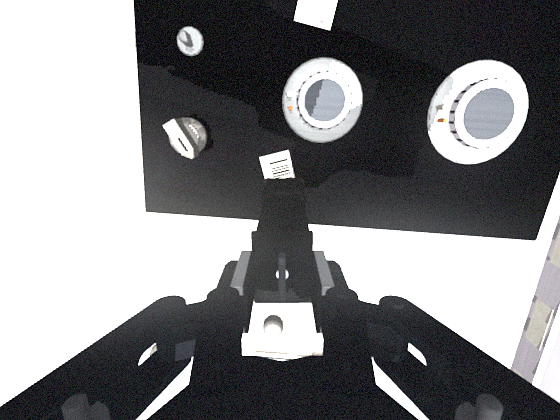

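The wrist view shows the scanner upright with its nose over the label at about (280,180). It was held still at about 0.101 m above the glass for over 1.8 s. Now I'll take it back above the holster.

Call:
send_rows(motion=[{"gripper": 20, "travel": [20, -8.3, 0], "rotation": [0, 0, 0]}, {"gripper": 20, "travel": [39, -16, 0], "rotation": [0, 0, 0]}, {"gripper": 20, "travel": [39, -16, 0], "rotation": [0, 0, 0]}, {"gripper": 20, "travel": [39, -16, 0], "rotation": [0, 0, 0]}, {"gripper": 20, "travel": [39, -16, 0], "rotation": [0, 0, 0]}, {"gripper": 20, "travel": [39, -16, 0], "rotation": [0, 0, 0]}, {"gripper": 20, "travel": [39, -16, 0], "rotation": [0, 0, 0]}, {"gripper": 20, "travel": [39, -16, 0], "rotation": [0, 0, 0]}, {"gripper": 20, "travel": [39, -16, 0], "rotation": [0, 0, 0]}, {"gripper": 20, "travel": [39, -16, 0], "rotation": [0, 0, 0]}, {"gripper": 20, "travel": [39, -16, 0], "rotation": [0, 0, 0]}, {"gripper": 20, "travel": [37, -16, 0], "rotation": [0, 0, 0]}])

```text
t: 8.6
tcp_pos: [0.425, 0.3866, 0.2574]
tool_rot: [0.695, 0.719, 0.0, 0.0]
force: [0.4, 0.2, -1.9]
finger_gap: 0.327
```

Call:
send_rows(motion=[{"gripper": 20, "travel": [0, 0, 0], "rotation": [0, 0, 0]}, {"gripper": 20, "travel": [0, 0, 0], "rotation": [0, 0, 0]}, {"gripper": 20, "travel": [0, 0, 0], "rotation": [0, 0, 0]}])

```text
t: 8.85
tcp_pos: [0.4259, 0.3846, 0.2571]
tool_rot: [0.694, 0.72, -0.0, 0.0]
force: [-0.2, -0.6, -1.7]
finger_gap: 0.327
```

Run:
```python
from h import *
print(pose().round(4)); step(pose(),down(.4225,.389,.18,2),1)
```

```text
[[-3.580e-02  9.994e-01  3.000e-04  4.259e-01]
 [ 9.994e-01  3.580e-02 -6.000e-04  3.846e-01]
 [-6.000e-04  3.000e-04 -1.000e+00  2.571e-01]
 [ 0.000e+00  0.000e+00  0.000e+00  1.000e+00]]
1 rows travel mm [ 4.58 -3.27 77.1 ] rot [0.02 0.04 0.05]
```

Call:
send_rows(motion=[{"gripper": 20, "travel": [2.3, -1.3, 15], "rotation": [0, 0, 0]}, {"gripper": 20, "travel": [2.3, -1.3, 25], "rotation": [0, 0, 0]}, {"gripper": 20, "travel": [0, 0, 25], "rotation": [0, 0, 0]}, {"gripper": 20, "travel": [0, 0, 11], "rotation": [0, 0, 0]}, {"gripper": 20, "travel": [0, 0, 0], "rotation": [0, 0, 0]}, {"gripper": 20, "travel": [0, 0, 0], "rotation": [0, 0, 0]}, {"gripper": 20, "travel": [0, 0, 0], "rotation": [0, 0, 0]}])

```text
t: 9.43
tcp_pos: [0.4248, 0.3888, 0.1822]
tool_rot: [0.695, 0.719, 0.001, 0.0]
force: [-0.4, -0.3, -1.6]
finger_gap: 0.328
```

Call:
send_rows(motion=[{"gripper": 20, "travel": [0, -1.2, 10], "rotation": [0, 0, 0]}, {"gripper": 20, "travel": [0, 0, 18], "rotation": [0, 0, 0]}, {"gripper": 20, "travel": [0, 0, 20], "rotation": [0, 0, 0]}, {"gripper": 20, "travel": [0, 0, 18], "rotation": [0, 0, 0]}, {"gripper": 20, "travel": [0, 0, 12], "rotation": [0, 0, 0]}, {"gripper": 20, "travel": [0, 0, 7], "rotation": [0, 0, 0]}, {"gripper": 20, "travel": [0, 0, 0], "rotation": [0, 0, 0]}, {"gripper": 20, "travel": [0, 0, 0], "rotation": [0, 0, 0]}])

```text
t: 10.1
tcp_pos: [0.4225, 0.3893, 0.0965]
tool_rot: [0.695, 0.719, 0.0, 0.0]
force: [-0.0, 0.7, -0.7]
finger_gap: 0.329
```

Call:
send_rows(motion=[{"gripper": 20, "travel": [0, 0, 1.3], "rotation": [0, 0, 0]}, {"gripper": 20, "travel": [0, 0, 1.3], "rotation": [0, 0, 0]}, {"gripper": 20, "travel": [0, 0, 0], "rotation": [0, 0, 0]}, {"gripper": 20, "travel": [0, 0, 0], "rotation": [0, 0, 0]}, {"gripper": 45, "travel": [0, 0, 0], "rotation": [0, 0, 0]}, {"gripper": 85, "travel": [0, 0, 0], "rotation": [0, 0, 0]}, {"gripper": 85, "travel": [0, 0, 0], "rotation": [0, 0, 0]}, {"gripper": 85, "travel": [0, 0, 0], "rotation": [0, 0, 0]}, {"gripper": 85, "travel": [0, 0, 0], "rotation": [0, 0, 0]}, {"gripper": 85, "travel": [0, 0, 0], "rotation": [0, 0, 0]}])

```text
t: 10.93
tcp_pos: [0.4221, 0.3892, 0.0936]
tool_rot: [0.695, 0.719, 0.0, 0.0]
force: [0.4, 0.5, -0.8]
finger_gap: 0.997
```

Call:
send_rows(motion=[{"gripper": 85, "travel": [0, 0, -10], "rotation": [0, 0, 0]}, {"gripper": 85, "travel": [0, 0, -25], "rotation": [0, 0, 0]}, {"gripper": 85, "travel": [0, 0, -35], "rotation": [0, 0, 0]}, {"gripper": 85, "travel": [0, 0, -35], "rotation": [0, 0, 0]}, {"gripper": 85, "travel": [0, 0, -30], "rotation": [0, 0, 0]}, {"gripper": 85, "travel": [0, 0, -15], "rotation": [0, 0, 0]}, {"gripper": 85, "travel": [0, 0, 0], "rotation": [0, 0, 0]}])

```text
t: 11.52
tcp_pos: [0.4245, 0.3908, 0.249]
tool_rot: [0.695, 0.719, 0.005, 0.001]
force: [-0.1, -0.6, 0.3]
finger_gap: 0.998
```

Run:
```python
from h import *
s=manip.sense();print(pose().round(4),s['t'])
im,c=snap('top','t2.png'); a=cv2.imread('pics/top0.png')
# knob measure from top0 and side0
for n,z in (('knob base',0),('knob top',.036)):
    print(n,ray(c,398,254,z).round(4))
sd=manip.calibration('side'); print(proj(sd,(.43,-.373,.0)),proj(sd,(.43,-.373,.036)))
step(pose(),down(.44,.36,.30,90),1)
```

```text
[[-0.0349  0.9994  0.009   0.4245]
 [ 0.9994  0.0349  0.0055  0.3908]
 [ 0.0052  0.0091 -0.9999  0.249 ]
 [ 0.      0.      0.      1.    ]] 11.5167
knob base [ 0.427  -0.3816  0.    ]
knob top [ 0.4276 -0.3726  0.036 ]
(np.float64(329.45553606240907), np.float64(317.9973600530859)) (np.float64(330.05537890770694), np.float64(306.7857047573023))
1 rows travel mm [-30.3   16.06 -53.73] rot [  0.35   0.09 -88.  ]
```

The scanner is released in the holster. Next I'll look at the spindle from close above to find its flat.

Run:
```python
from h import *
step(pose(),down(.519,.045,.14,2),10)
```

```text
10 rows travel mm [-34.82   8.35  10.6 ] rot [ 0.03 -0.02 -0.  ]
```

Call:
send_rows(motion=[{"gripper": 85, "travel": [-34.9, 8.3, 0], "rotation": [0, 0, 0]}, {"gripper": 85, "travel": [-34.9, 8.3, 6], "rotation": [0, 0, 0]}, {"gripper": 85, "travel": [-34.9, 8.3, 12], "rotation": [0, 0, 0]}, {"gripper": 85, "travel": [-34.9, 8.3, 13], "rotation": [0, 0, 0]}, {"gripper": 85, "travel": [-34.9, 8.3, 13], "rotation": [0, 0, 0]}, {"gripper": 85, "travel": [-34.9, 8.3, 13], "rotation": [0, 0, 0]}, {"gripper": 85, "travel": [-34.9, 8.3, 13], "rotation": [0, 0, 0]}, {"gripper": 85, "travel": [-34.9, 8.3, 13], "rotation": [0, 0, 0]}, {"gripper": 85, "travel": [-34.9, 8.3, 13], "rotation": [0, 0, 0]}, {"gripper": 85, "travel": [-34.9, 8.3, 11], "rotation": [0, 0, 0]}, {"gripper": 85, "travel": [0, 0, 0], "rotation": [0, 0, 0]}, {"gripper": 85, "travel": [0, 0, 0], "rotation": [0, 0, 0]}])

```text
t: 12.57
tcp_pos: [0.5158, 0.0415, 0.1344]
tool_rot: [0.696, 0.718, -0.001, -0.002]
force: [-0.1, 0.1, 0.2]
finger_gap: 0.993
```

Call:
send_rows(motion=[{"gripper": 85, "travel": [0, 0, 0], "rotation": [0, 0, 0]}, {"gripper": 85, "travel": [0, 0, 0], "rotation": [0, 0, 0]}])

```text
t: 12.73
tcp_pos: [0.5161, 0.0443, 0.1362]
tool_rot: [0.694, 0.72, -0.0, -0.001]
force: [-0.6, -0.2, 0.4]
finger_gap: 0.992
```

Run:
```python
from h import *
s=manip.sense();print(pose().round(4),s['t'])
im,c=snap('wrist','w4.png')
u,v=map(int,proj(c,(.519,.098,.09))); print(u,v)
r=40; s4=im[max(v-r,0):v+r,u-r:u+r,::-1]; s4=cv2.resize(s4,(400,400),interpolation=cv2.INTER_CUBIC)
t=cv2.imread('pics/t2.png'); t4=cv2.resize(t[217:283,113:179],(400,400),interpolation=cv2.INTER_CUBIC)
cv2.imwrite('pics/sp.png',np.clip(np.hstack([s4,t4]).astype(float)*1.3,0,255).astype(np.uint8))
```

```text
[[-3.590e-02  9.994e-01 -1.600e-03  5.161e-01]
 [ 9.994e-01  3.590e-02  5.000e-04  4.430e-02]
 [ 5.000e-04 -1.600e-03 -1.000e+00  1.362e-01]
 [ 0.000e+00  0.000e+00  0.000e+00  1.000e+00]] 12.7333
289 148
```

View pics/sp.png

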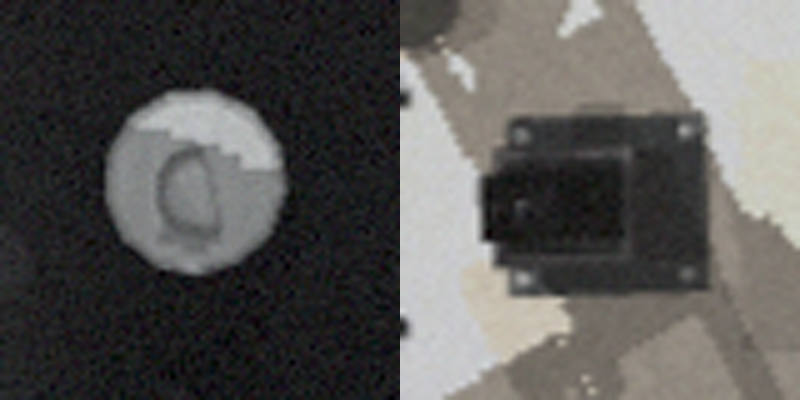

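In the crop the spindle is a D inside its collar at about (190,190), with the flat on the right side (edge x≈213–220), slightly slanted. On the right of the crop, the scanner stands in the holster as it did at the start. Next I'll get the flat's angle numerically.

Run:
```python
from h import *
im=cv2.imread('pics/w4.png'); g=cv2.cvtColor(im,cv2.COLOR_BGR2GRAY).astype(int)
u0,v0=289-40,148-40
np.set_printoptions(linewidth=200)
print('cols',u0+28,'rows',v0+25); print(g[v0+25:v0+52,u0+28:u0+48])
c=manip.calibration('wrist'); c['cam_to_world']=np.load('pics/w4.png.npy')
T=c['cam_to_world']; print(T[:3,3])
m=(g[v0:v0+80,u0:u0+80]>60).astype(np.uint8); k=max(cv2.findContours(m,0,1)[0],key=cv2.contourArea)
(a,b),r=cv2.minEnclosingCircle(k); M=cv2.moments(k); a,b=M['m10']/M['m00'],M['m01']/M['m00']
print('collar',a+u0,b+v0,r,ray(c,a+u0,b+v0,.072))
for n,x,y in (('topL',157,190),('botR',220,230),('topR',208,160),('Dmid',185,190)): print(n,ray(c,u0+x/5-.4,v0+y/5-.4,.09).round(4))
```

```text
cols 277 rows 133
[[128 126 134 133 136 133 138 146 143 143 142 144 148 146 141 139 141 141 138 139]
 [102 104 104 104 106 106 131 144 143 139 141 144 144 145 137 137 140 139 138 139]
 [102 102 102 106 108 102 124 129 128 129 130 140 142 139 141 136 140 143 142 142]
 [103 104 106 108 103 107 103 104 102 100  98 117 132 133 128 128 136 140 142 138]
 [102 102 104 105 106 107 107 103  97  85  80  78  86 100  99 102 131 143 144 143]
 [103  99 107 109 103 103  93  82  71  67  71  66  77  99 101 103 121 132 129 126]
 [100 104 105 107 104  92  65  68  70  72  78  78  81  94 101 103 104 105 102  99]
 [102  99 105 111  99  75  68  76  81  88  96  95  85  93 101 103 102 106 104 100]
 [103 103 102 107  86  69  75  84  93 100 104 107  97  88  98 102 106 105  99 104]
 [101 102 105  92  72  73  77  96 106 104 110 113 108  93  93 101 103 104 105 101]
 [103 104 110  83  67  78  91 105 111 106 107 105 106  95  97 102 104 104  99 103]
 [105 103 104  89  74  81  92 100 108 107 104 109 106  94  94 102 106 106 106 105]
 [102 103 109  80  68  82  94  98 103 103 103 104 105 100  91  94 104 102 103 103]
 [1
[... 703 characters left out ...]
 71  68  73  75  71  69  93 102 100 100]
 [ 99 101 105  94  82  79  84  85  82  80  78  76  74  73  79  82  97 101 101 102]
 [ 94 103 104  94  91  90  86  91  87  85  86  84  81  84  88  86  96 102 101 102]
 [ 85  96 104 103 102 102 102 103  94  85  82  84  80  92 101 106 101 105 101 102]
 [ 64  85  95 105 103 107 106 101  97  93  90  90  88  92 103 104 103 101 101  89]
 [ 34  62  83  95  97  97  97 101 103 103 102 102 102  97 100  99  98  97  90  78]]
[0.51318896 0.11928825 0.31215408]
collar 287.4536047497879 143.72027141645464 18.42605209350586 [0.51737507 0.09956313 0.072     ]
topL [0.5117 0.0995 0.09  ]
botR [0.5211 0.0941 0.09  ]
topR [0.5189 0.104  0.09  ]
Dmid [0.5158 0.0997 0.09  ]
```

Run:
```python
from h import *
c=manip.calibration('wrist'); c['cam_to_world']=np.load('pics/w4.png.npy')
print('axis',ray(c,287.8,145,.089).round(4))
E_=np.array([ray(c,277+a,133+b,.0897)[:2] for a,b in [(12.8,7),(13.2,8),(13.5,9),(13.5,10),(13.6,11),(14,12),(14,13),(14,14),(14.3,15),(15,16),(15,17),(15.1,18),(15.1,19)]])
d=cv2.fitLine(E_.astype(np.float32)*1000,cv2.DIST_HUBER,0,.01,.01).ravel(); print('edge',d, 'normal deg',np.degrees(np.arctan2(-d[0],d[1])) )
t=manip.calibration('top')
# knob silver contours
im=cv2.imread('pics/top0.png'); hs=cv2.cvtColor(im,cv2.COLOR_BGR2HSV)[240:268,384:412]; g=hs[:,:,2]
m=(g<105).astype(np.uint8); k=max(cv2.findContours(m,0,1)[0],key=cv2.contourArea); M=cv2.moments(k); u,v=M['m10']/M['m00']+384,M['m01']/M['m00']+240
print(cv2.boundingRect(k),u,v,ray(t,u,v,.012).round(4))
s=manip.calibration('side'); print('side',ray(s,330,317,.015).round(4))
print(pose()[:3,3])
step(pose(),down(.42,-.34,.24,2),12)
```

```text
axis [0.5174 0.1001 0.089 ]
edge [ 2.4067248e-01 -9.7060639e-01  5.1983160e+02  9.9200470e+01] normal deg -166.07376
(7, 7, 14, 14) 396.22613065326635 253.30988274706868 [ 0.4292 -0.3733  0.012 ]
side [ 0.4238 -0.3816  0.015 ]
[0.51631636 0.04454461 0.13643961]
12 rows travel mm [-31.74  -9.17  -8.63] rot [-0.   -0.    0.01]
```

The spindle axis is at (0.5174, 0.1001) and its flat faces +13.9° in world. Next I'll look at the knob from near.

Call:
send_rows(motion=[{"gripper": 85, "travel": [-39, -8.6, -10], "rotation": [0, 0, 0]}, {"gripper": 85, "travel": [-39, -8.6, -10], "rotation": [0, 0, 0]}, {"gripper": 85, "travel": [-39, -8.6, -10], "rotation": [0, 0, 0]}, {"gripper": 85, "travel": [-39, -8.6, 0], "rotation": [0, 0, 0]}, {"gripper": 85, "travel": [-39, -8.6, 0], "rotation": [0, 0, 0]}, {"gripper": 85, "travel": [-39, -8.6, 0], "rotation": [0, 0, 0]}, {"gripper": 85, "travel": [-39, -8.6, 0], "rotation": [0, 0, 0]}, {"gripper": 85, "travel": [-39, -8.6, 5], "rotation": [0, 0, 0]}, {"gripper": 85, "travel": [-39, -8.6, 10], "rotation": [0, 0, 0]}, {"gripper": 85, "travel": [-39, -8.6, 10], "rotation": [0, 0, 0]}, {"gripper": 85, "travel": [-39, -8.6, 10], "rotation": [0, 0, 0]}, {"gripper": 85, "travel": [-39, -8.6, 10], "rotation": [0, 0, 0]}])

```text
t: 13.78
tcp_pos: [0.4306, -0.4286, 0.1216]
tool_rot: [0.694, 0.72, 0.0, 0.0]
force: [-0.2, 0.6, -0.4]
finger_gap: 0.992
```

Call:
send_rows(motion=[{"gripper": 85, "travel": [0, 0, 0], "rotation": [0, 0, 0]}, {"gripper": 85, "travel": [0, 0, 0], "rotation": [0, 0, 0]}, {"gripper": 85, "travel": [0, 0, 0], "rotation": [0, 0, 0]}, {"gripper": 85, "travel": [0, 0, 0], "rotation": [0, 0, 0]}])

```text
t: 14.12
tcp_pos: [0.4309, -0.4259, 0.1219]
tool_rot: [0.694, 0.72, 0.0, -0.0]
force: [0.6, 0.6, 0.3]
finger_gap: 0.997
```

Run:
```python
from h import *
s=manip.sense();print(pose().round(4),s['t'])
im,c=snap('wrist','w5.png')
u,v=map(int,proj(c,(.428,-.376,.02))); print(u,v)
r=60; s4=im[max(v-r,0):v+r,u-r:u+r,::-1]; print(s4.shape,max(v-r,0),u-r); s4=cv2.resize(s4,None,fx=5,fy=5,interpolation=cv2.INTER_CUBIC)
cv2.imwrite('pics/kn.png',np.clip(s4.astype(float)*1.2,0,255).astype(np.uint8))
```

```text
[[-3.700e-02  9.993e-01 -2.000e-04  4.309e-01]
 [ 9.993e-01  3.700e-02  8.000e-04 -4.259e-01]
 [ 8.000e-04 -1.000e-04 -1.000e+00  1.219e-01]
 [ 0.000e+00  0.000e+00  0.000e+00  1.000e+00]] 14.1167
281 146
(120, 120, 3) 86 221
```

View pics/kn.png

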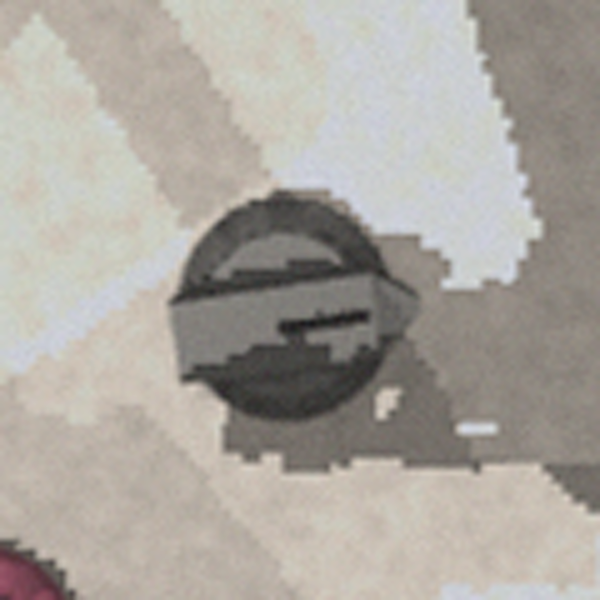

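The crop shows the silver pointer knob on its skirt, centred at about (285,305). The nose points right to (420,300), the square end's middle is at (177,340), and the dark line is on top.

Run:
```python
from h import *
c=manip.calibration('wrist'); c['cam_to_world']=np.load('pics/w5.png.npy')
f=lambda x,y,z: ray(c,221+x/5-.4,86+y/5-.4,z)[:2]*1000
print('skirt',f(285,305,.004),'bar axis',f(285,322,.036))
sq,ns=f(177,340,.036),f(420,300,.033); d=ns-sq; print(sq,ns,np.linalg.norm(d),np.degrees(np.arctan2(d[1],d[0])))
e=f(375,272,.036)-f(172,300,.036); l=f(370,313,.036)-f(280,328,.036)
for q in(e,l): print(np.degrees(np.arctan2(q[1],q[0])))
A=pose(); 
for yaw in (100,-80): step(A,down(.429,-.375,.12,yaw),14)
print(manip.sense()['q'].round(2))
```

```text
skirt [ 423.91727128 -378.07089539] bar axis [ 424.41414298 -377.97909034]
[ 405.99385153 -381.69016605] [ 447.48527046 -373.71807171] 42.25035068637961 10.876172271425594
9.747566805681675
11.400085381417144
14 rows travel mm [2.9  2.93 0.15] rot [ 0.   -0.   -6.99]
14 rows travel mm [ 3.12 -2.46  0.15] rot [-0.   -0.    5.87]
[-0.96  0.59  1.55  0.    1.   -1.  ]
```

Skirt and bar give the same axis: (0.4242, -0.378), nose at about 10.6°. I'll grip across the bar with a tool yaw of -79.5°.

Run:
```python
from h import *
step(pose(),down(.4242,-.378,.09,-79.5),12)
```

```text
12 rows travel mm [ 3.2  -3.02  2.67] rot [-0.  -0.   6.8]
```

Call:
send_rows(motion=[{"gripper": 55, "travel": [3.2, -3, 2.7], "rotation": [0, 0, 6.8]}, {"gripper": 55, "travel": [3.2, -3, 2.7], "rotation": [0, 0, 6.8]}, {"gripper": 55, "travel": [3.2, -3, 2.7], "rotation": [0, 0, 6.8]}, {"gripper": 55, "travel": [3.2, -3, 2.7], "rotation": [0, 0, 6.8]}, {"gripper": 55, "travel": [3.2, -3, 2.7], "rotation": [0, 0, 6.8]}, {"gripper": 55, "travel": [3.2, -3, 2.7], "rotation": [0, 0, 6.8]}, {"gripper": 55, "travel": [3.2, -3, 2.7], "rotation": [0, 0, 6.8]}, {"gripper": 55, "travel": [3.2, -3, 2.7], "rotation": [0, 0, 6.8]}, {"gripper": 55, "travel": [3.2, -3, 2.7], "rotation": [0, 0, 6.8]}, {"gripper": 55, "travel": [3.2, -3, 2.7], "rotation": [0, 0, 6.8]}, {"gripper": 55, "travel": [3.2, -3, 2.7], "rotation": [0, 0, 6.8]}, {"gripper": 55, "travel": [3.2, -3, 2.7], "rotation": [0, 0, 6.8]}])

```text
t: 15.17
tcp_pos: [0.4244, -0.3784, 0.0898]
tool_rot: [0.996, 0.089, 0.0, 0.0]
force: [0.9, -0.4, -0.5]
finger_gap: 0.645
```

Call:
send_rows(motion=[{"gripper": 55, "travel": [0, 0, 0], "rotation": [0, 0, 0]}, {"gripper": 55, "travel": [0, 0, 0], "rotation": [0, 0, 0]}, {"gripper": 55, "travel": [0, 0, 0], "rotation": [0, 0, 0]}, {"gripper": 55, "travel": [0, 0, 0], "rotation": [0, 0, 0]}])

```text
t: 15.5
tcp_pos: [0.424, -0.3802, 0.0896]
tool_rot: [0.996, 0.092, 0.0, 0.0]
force: [-0.5, 0.1, 0.3]
finger_gap: 0.649
```

Run:
```python
from h import *
print(pose().round(4)); step(pose(),down(.4242,-.378,.017,-79.5),1)
```

```text
[[ 9.832e-01  1.826e-01  5.000e-04  4.240e-01]
 [ 1.826e-01 -9.832e-01 -7.000e-04 -3.802e-01]
 [ 3.000e-04  8.000e-04 -1.000e+00  8.960e-02]
 [ 0.000e+00  0.000e+00  0.000e+00  1.000e+00]]
1 rows travel mm [ 0.54 -2.19 72.6 ] rot [ 0.05 -0.02  0.02]
```

Call:
send_rows(motion=[{"gripper": 55, "travel": [0.4, -2, 8], "rotation": [0, 0, 0]}, {"gripper": 55, "travel": [0, 0, 16], "rotation": [0, 0, 0]}, {"gripper": 55, "travel": [0, 0, 18], "rotation": [0, 0, 0]}, {"gripper": 55, "travel": [0, 0, 16], "rotation": [0, 0, 0]}, {"gripper": 55, "travel": [0, 0, 9], "rotation": [0, 0, 0]}, {"gripper": 55, "travel": [0, 0, 5], "rotation": [0, 0, 0]}, {"gripper": 55, "travel": [0, 0, 0], "rotation": [0, 0, 0]}, {"gripper": 55, "travel": [0, 0, 0], "rotation": [0, 0, 0]}, {"gripper": 55, "travel": [0, 0, 0], "rotation": [0, 0, 0]}])

```text
t: 16.25
tcp_pos: [0.4242, -0.3788, 0.0178]
tool_rot: [0.996, 0.091, 0.0, 0.001]
force: [0.2, -0.5, -0.1]
finger_gap: 0.641
```

Call:
send_rows(motion=[{"gripper": 5, "travel": [0, -0.4, 0.3], "rotation": [0, 0, 0]}, {"gripper": 5, "travel": [0, 0, 0], "rotation": [0, 0, 0]}, {"gripper": 5, "travel": [0, 0, 0], "rotation": [0, 0, 0]}, {"gripper": 5, "travel": [0, 0, 0], "rotation": [0, 0, 0]}, {"gripper": 5, "travel": [0, 0, 0], "rotation": [0, 0, 0]}, {"gripper": 5, "travel": [0, 0, 0], "rotation": [0, 0, 0]}, {"gripper": 5, "travel": [0, 0, 0], "rotation": [0, 0, 0]}, {"gripper": 5, "travel": [0, 0, 0], "rotation": [0, 0, 0]}, {"gripper": 5, "travel": [0, 0, 0], "rotation": [0, 0, 0]}], newtons=70)

```text
t: 17.0
tcp_pos: [0.4237, -0.3777, 0.0168]
tool_rot: [0.996, 0.091, -0.0, -0.0]
force: [-0.1, -0.2, -0.1]
finger_gap: 0.056
```

Run:
```python
from h import *
print(pose().round(4),manip.sense()['finger_gap'],manip.sense()['force'])
```

```text
[[ 9.836e-01  1.803e-01 -1.000e-04  4.237e-01]
 [ 1.803e-01 -9.836e-01  1.000e-04 -3.777e-01]
 [-0.000e+00 -1.000e-04 -1.000e+00  1.680e-02]
 [ 0.000e+00  0.000e+00  0.000e+00  1.000e+00]] 0.055780610795391386 [-0.0561109  -0.15345852 -0.14390164]
```

The gap is 4.8 mm, so the 14 mm bar is not between the pads. I'll look once, with a wrist and a side crop in one picture.

Run:
```python
from h import *
im,c=snap('wrist','w6.png'); sd,d=snap('side','s6.png'); tp,_=snap('top','t6.png')
print(proj(c,(.4242,-.378,.02)),proj(d,(.4242,-.378,.02)))
a=cv2.resize(im[60:340,160:400],(400,467))
b=cv2.resize(sd[270:370,280:380],(300,300),interpolation=cv2.INTER_CUBIC); e=cv2.resize(tp[215:290,365:440],(300,300),interpolation=cv2.INTER_CUBIC)
x=np.zeros((600,700,3),np.uint8); x[:467,:400]=a; x[:300,400:]=b; x[300:,400:]=e
cv2.imwrite('pics/c6.png',np.clip(x[:,:,::-1].astype(float)*1.5,0,255).astype(np.uint8))
```

```text
(np.float64(283.69906025538023), np.float64(240.98200637051335)) (np.float64(329.1814992373717), np.float64(314.35439307525206))
```

View pics/c6.png

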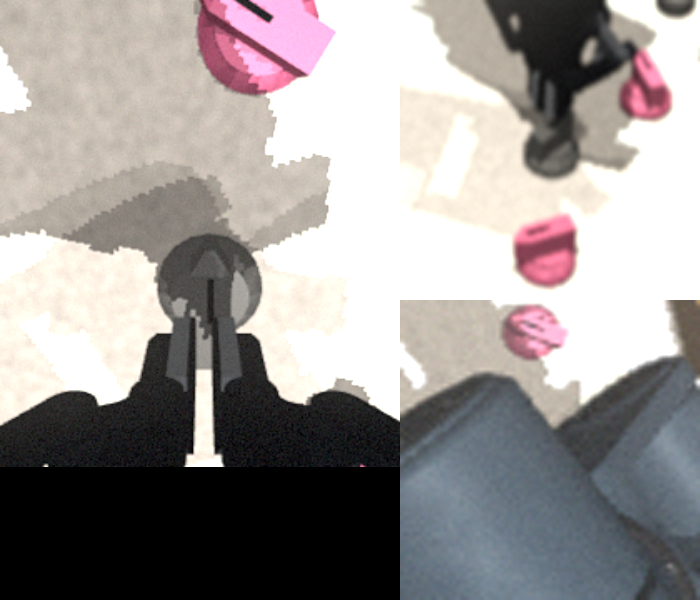

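All 12 views are used. The composite shows the loose knob between the closed fingers, with the nose up the image at about (210,262) and the bar between the pads at x≈195–217. It may be held despite the gap reading. I'll test by closing further.

Call:
send_rows(motion=[{"gripper": 0, "travel": [0, 0, 0], "rotation": [0, 0, 0]}, {"gripper": 0, "travel": [0, 0, 0], "rotation": [0, 0, 0]}, {"gripper": 0, "travel": [0, 0, 0], "rotation": [0, 0, 0]}, {"gripper": 0, "travel": [0, 0, 0], "rotation": [0, 0, 0]}])

```text
t: 17.48
tcp_pos: [0.4237, -0.3778, 0.0168]
tool_rot: [0.996, 0.091, -0.0, -0.0]
force: [0.1, -0.5, -0.7]
finger_gap: -0.001
```

Run:
```python
from h import *
c=manip.calibration('wrist'); c['cam_to_world']=np.load('pics/w6.png.npy')
f=lambda x,y,z: ray(c,160+x/1.667,60+y/1.667,z).round(4)
print('skirt c',f(210,287,.004),'left/right',f(158,287,.004),f(262,287,.004),'top',f(210,235,.004)); print('nose',f(210,250,.033),'line',f(212,278,.036),f(210,325,.036))
A=pose()
for n,p in (('tcp',(0,0,0)),('grasp',(0,0,-.019)),('body',(0,0,-.073))): print(n,proj(c,(A@np.array([*p,1]))[:3]))
print(proj(c,(.4242,-.378,.036)))
# current frame vs w6 change
im,c2=snap('wrist','w7.png'); a=cv2.imread('pics/w6.png'); d=cv2.absdiff(im[:,:,::-1],a).max(2); ys,xs=np.where(cv2.medianBlur(d,5)>40); print(len(ys), xs.min(),xs.max(),ys.min(),ys.max())
```

```text
skirt c [ 0.424  -0.3796  0.004 ] left/right [ 0.4203 -0.3591  0.004 ] [ 0.4278 -0.4002  0.004 ] top [ 0.4453 -0.3757  0.004 ]
nose [ 0.4481 -0.3748  0.033 ] line [ 0.4396 -0.3771  0.036 ] [ 0.4227 -0.3795  0.036 ]
tcp (np.float64(283.145707304192), np.float64(239.69521573946776))
grasp (np.float64(283.22150959764446), np.float64(252.77324065530735))
body (np.float64(283.56190493125615), np.float64(311.5009974481709))
(np.float64(283.81207945652744), np.float64(252.1293466801381))
3613 3 559 169 419
```

Run:
```python
from h import *
np.set_printoptions(linewidth=250)
for f in ('w6','w7'):
    g=cv2.cvtColor(cv2.imread(f'pics/{f}.png'),cv2.COLOR_BGR2GRAY)
    print(f)
    for r in (225,235,240,245,250,256,265,275,290,310,330): print(r,g[r,254:316:2])
```

```text
w6
225 [ 79  51  52  49  54  48  48  50  58  51  56  57  56  55  57  57  56  54  59  66  60  57  59  96 115 101  68  78  78  80  71]
235 [125  65  69  52  51  56  55  50  49  55  50  47  57  53  56  35  29  44  49  54  48  52  67 113 110 105 111 116  73  77  75]
240 [175  63  76  79  70  69 110 109 112  83  52  54  53  50  52  37  27  47  48  52  52  55  78 107 109 108 112 110  84  80  76]
245 [165 167  66  67  76 102 107 106 110  46  69  77  49  52  58  34  20  41  50  52  48  51  81 107 110 109 113  83  75  64 148]
250 [166 166 170 149  77  66  70  73  63  52  51  54 111  78  52  37  22  35  46  57  55  53  61  95 108 108  86  73 127 168 171]
256 [160 165 165 169 165  47  59  60  59  58  25  24 103  76  64  56  53  24  31  55  56  57  55  56  84 160 163 163 163 164 168]
265 [ 32  33  22  30  55  58  60  61  56  56  31  17  99 107 104 104  97  19  23  54  54  51  49  53  45  32  36  27  24  27  27]
275 [ 31  39  30  32  60  57  57  53  54  42  24  13  97 103  96 102  95  25  22  46  54  49  55  53  58  36  31  24  26  27  28]
290 [ 19  17  24  32  19  19  25  30  63  37  27  11 158 
[... 972 characters left out ...]
 122 173 172]
256 [160 165 166 170 165 167 161  91  55  61  58  55  47  24  22  19  52  56  57  52  58  93  93  73  82 160 167 167 159 165 171]
265 [ 72  29  34  30  32  31  26  56  57  54  57  56  49  21  24  28  54  56  57  54  54  45  30  23  26  29  30  27  68 168 162]
275 [ 28  30  31  34  24  25  43  59  51  51  54  53  43  19  22  16  46  58  58  56  56  55  37  21  30  25  28  30  24  71 170]
290 [27 28 24 18 23 23 20 27 19 14 20 65 47 29 21 21 52 62 15 19 19 27 26 26 24 20 24 20 11 28 16]
310 [25 12 10 10 24 15 12 14 14 21 22 17 18 20 23 21  4 15 14 10 14 19 11 22 23 10 14 15  8 26 19]
330 [13 20 20 15 11  4 14 17  4 16 17 17 46 31 36 23 22 17 11 19  6 11  3  5 18 16 11 16 24 13 12]
```

The shut fingers really are above the bar. Their tips project to row ~250, not row 240 where the TCP projects, and the side crop agrees: the tips end around the knob's top. The knob has not moved. I'll reopen, go 10 mm lower, close again and watch the gap and force.

Call:
send_rows(motion=[{"gripper": 40, "travel": [0, 0, 0], "rotation": [0, 0, 0]}, {"gripper": 40, "travel": [0, 0, 0], "rotation": [0, 0, 0]}, {"gripper": 40, "travel": [0, 0, 0], "rotation": [0, 0, 0]}, {"gripper": 40, "travel": [0, 0, 0], "rotation": [0, 0, 0]}, {"gripper": 40, "travel": [0, 0, 0], "rotation": [0, 0, 0]}, {"gripper": 40, "travel": [0, 0, 4], "rotation": [0, 0, 0]}, {"gripper": 40, "travel": [0, 0, 4], "rotation": [0, 0, 0]}, {"gripper": 40, "travel": [0, 0, 2], "rotation": [0, 0, 0]}, {"gripper": 40, "travel": [0, 0, 0], "rotation": [0, 0, 0]}])

```text
t: 18.28
tcp_pos: [0.4233, -0.3773, 0.006]
tool_rot: [0.996, 0.091, -0.0, -0.001]
force: [0.7, 0.1, 0.1]
finger_gap: 0.469
```

Run:
```python
from h import *
im,c=snap('wrist','w8.png'); s=manip.sense(); print(pose()[:3,3],s['force'],s['finger_gap'])
g=cv2.cvtColor(im,cv2.COLOR_RGB2GRAY)
np.set_printoptions(linewidth=250)
for r in range(222,300,6): print(r,g[r,224:344:4])
A=pose()
for zz in (0,-.013,-.019,-.03):
  for yy in (-.02,-.03): print(zz,yy,[proj(c,(A@np.array([x,yy,zz,1]))[:3]) for x in (0,.011)])
```

```text
[ 0.42338277 -0.37743888  0.00628402] [-0.00901422  0.04265719  0.09662625] 0.4716527282177089
222 [ 90  93  91  93  89 153 150 130  81  45  49  51  52  46  55  58  62  59  38  52  49  51  54  71  89  93 197 193 193 196]
228 [173 171  91  89  90  90 172 131  57  52  45  49  55  53  59  62  61  66  61  49  55  52  55  51 180 154 165 186 194 196]
234 [175 168 168 116 102 171 174 125  61  71  47  51  55  54  51  52  33  61  51  71 119  52  53  51 157 173 173 178 189 183]
240 [165 164 166 168 164 171 177 181  60  69 109 112  54  53  53  55  22  51  52  69 117  53  56  49 147 170 172 176 173 162]
246 [170 170 175 173 172 175 164 167  71  83 110 110  84  54  52  56  28  56  51  84 109 117  53  81 175 173 171 172 169 168]
252 [166 116  52  54  24 171 168 168 151  64 105 105  55  55  54  57  21  50  55  85 112 115  74 150 180  22  51  51 129 166]
258 [170  57  57  46  28 175 171 171 168 183  79 106  79  56 114  65  33 109 114  95 110  85 162 179 182  36  55  60  61 173]
264 [ 59  66  59  27  36 156 162 167 171 171 172 158  80 108 107 107 108 109 109  93 134 170 165 169 155  22  36  62  64  6
[... 1081 characters left out ...]
t64(232.36146203183068), np.float64(248.43412196810613)), (np.float64(231.41438814222053), np.float64(230.92409025542202))]
-0.019 -0.02 [(np.float64(248.2884551207012), np.float64(252.8557948500958)), (np.float64(247.61578112294927), np.float64(234.83255901381318))]
-0.019 -0.03 [(np.float64(230.68624132173522), np.float64(252.86115060079558)), (np.float64(229.67467438624212), np.float64(234.8404591630419))]
-0.03 -0.02 [(np.float64(246.05517576155586), np.float64(261.7908269296618)), (np.float64(245.29185464750464), np.float64(242.75160094669369))]
-0.03 -0.03 [(np.float64(227.30550489118136), np.float64(261.7952670950846)), (np.float64(226.15718386192816), np.float64(242.75888279735062))]
```

The tips sit roughly 20–30 mm behind the reported TCP (row ~250, 81 px apart at a 40 mm opening). I'll go a further 6 mm down with no contact force so far, then close.

Call:
send_rows(motion=[{"gripper": 40, "travel": [0, -1, 3], "rotation": [0, 0, 0]}, {"gripper": 40, "travel": [0, 0, 3], "rotation": [0, 0, 0]}, {"gripper": 40, "travel": [0, 0, 0], "rotation": [0, 0, 0]}, {"gripper": 5, "travel": [0, 0, 0], "rotation": [0, 0, 0]}, {"gripper": 5, "travel": [0, 0, 0], "rotation": [0, 0, 0]}, {"gripper": 5, "travel": [0, 0, 0], "rotation": [0, 0, 0]}, {"gripper": 5, "travel": [0, 0, 0], "rotation": [0, 0, 0]}, {"gripper": 5, "travel": [0, 0, 0], "rotation": [0, 0, 0]}, {"gripper": 5, "travel": [0, 0, 0], "rotation": [0, 0, 0]}, {"gripper": 5, "travel": [0, 0, 0], "rotation": [0, 0, 0]}, {"gripper": 5, "travel": [0, 0, 0], "rotation": [0, 0, 0]}], newtons=40)

```text
t: 19.25
tcp_pos: [0.4237, -0.3771, 0.0011]
tool_rot: [0.996, 0.091, 0.0, 0.0]
force: [0.1, -0.3, 1.8]
finger_gap: 0.134
```

The gap is now 11.4 mm, and the scanner's 30 mm grip also read about 2 mm low, so the bar is between the pads. I'll reopen and take a deeper grip 6 mm lower. The bounds on the tip offset keep that above the skirt.

Call:
send_rows(motion=[{"gripper": 30, "travel": [0, 0, 0], "rotation": [0, 0, 0]}, {"gripper": 30, "travel": [0, 0, 0], "rotation": [0, 0, 0]}, {"gripper": 30, "travel": [0, 0, 0], "rotation": [0, 0, 0]}, {"gripper": 30, "travel": [0, 0, 2], "rotation": [0, 0, 0]}, {"gripper": 30, "travel": [0, 0, 2], "rotation": [0, 0, 0]}, {"gripper": 30, "travel": [0, 0, 2], "rotation": [0, 0, 0]}, {"gripper": 30, "travel": [0, 0, 0], "rotation": [0, 0, 0]}, {"gripper": 30, "travel": [0, 0, 0], "rotation": [0, 0, 0]}])

```text
t: 19.92
tcp_pos: [0.4233, -0.3766, -0.0055]
tool_rot: [0.996, 0.091, -0.0, -0.0]
force: [-0.1, -0.3, -0.6]
finger_gap: 0.349
```

Call:
send_rows(motion=[{"gripper": 5, "travel": [0, 0, 0], "rotation": [0, 0, 0]}, {"gripper": 5, "travel": [0, 0, 0], "rotation": [0, 0, 0]}, {"gripper": 5, "travel": [0, 0, 0], "rotation": [0, 0, 0]}, {"gripper": 5, "travel": [0, 0, 0], "rotation": [0, 0, 0]}, {"gripper": 5, "travel": [0, 0, 0], "rotation": [0, 0, 0]}, {"gripper": 5, "travel": [0, 0, 0], "rotation": [0, 0, 0]}, {"gripper": 5, "travel": [0, 0, 0], "rotation": [0, 0, 0]}, {"gripper": 5, "travel": [0, 0, 0], "rotation": [0, 0, 0]}], newtons=40)

```text
t: 20.58
tcp_pos: [0.4236, -0.3769, -0.0051]
tool_rot: [0.996, 0.091, 0.0, 0.0]
force: [-0.1, -1.1, 0.9]
finger_gap: 0.148
```

Run:
```python
from h import *
im,c=snap('wrist','w9.png'); s=manip.sense(); print(pose(),s['force'],s['ft_torque'],s['finger_gap'])
g=cv2.cvtColor(im,cv2.COLOR_RGB2GRAY)
np.set_printoptions(linewidth=250)
for r in range(210,290,5): print(r,g[r,236:330:3])
```

```text
[[ 9.83607215e-01  1.80324142e-01  2.26758794e-04  4.23596719e-01]
 [ 1.80324205e-01 -9.83607183e-01 -3.01489992e-04 -3.76922119e-01]
 [ 1.68675654e-04  3.37437831e-04 -9.99999929e-01 -5.07351711e-03]
 [ 0.00000000e+00  0.00000000e+00  0.00000000e+00  1.00000000e+00]] [ 0.29245253 -0.16700104  1.15579942] [-0.06148754 -0.0018618  -0.03401073] 0.14487451565038756
210 [ 92  90  96  93  92  91  90  95  90  94  97  96  95  86  80  65  59  71  82  87  86  90  92 104 113 114 114 114 117 118 119 124]
215 [ 93  86  94  94  93  91  90  90  93  93  44  52  45  45  45  44  42  43  48  52  48  52  88  93  90  90 117 115 116 121 123 123]
220 [ 93  91  91  93  96  95  95  92  45  46  46  50  54  43  45  47  45  45  48  52  48  50  46  52  73  91  94  94  92 115 129 131]
225 [ 97  97  89  94  96  97  67  44  48  47  48  49  44  40  56  63  60  45  43  44  54  50  54  48  48  59  96  95  92  89 126 129]
230 [179  93  95  98  95  69  51  50  46  46  52  48  43  60  58  59  59  60  45  43  51  51  51  52  46  53  81 129 105  83 173 200]
235 [175 182  91  95  96  50  57  54  51  46  54  46  62  59  58 
[... 708 characters left out ...]
9  28  21  18 174 179 176 169]
265 [178 188  27  29  28  30  54  57  61  59  23  30  59  50  52  19  43  53  51  50  24  29  57  59  62  30  34  27  32  75 179 169]
270 [179 127  30  37  28  35  62  62  57  58  25  29  50  52  49  16  45  53  54  56  25  20  59  63  57  48  32  32  35  31 179 177]
275 [181  24  35  34  25  38  60  61  56  44  25  27  94 110  78 107 107 113  48  58  20  17  59  58  56  59  30  26  32  29 132 177]
280 [125  27  25  28  27  50  65  60  60  37  21  26 108 107 105 109 107  78  54  49  21  26  60  56  57  60  35  28  24  30  29 181]
285 [ 23  35  29  27  27  56  61  61  59  25  20  26 106 103 105 107 104 107  89  77  21  23  52  62  61  57  38  25  23  25  22 124]
```

The bar (27 px, about 14 mm) is held between the pads and the gap reads 12.4 mm. I'll raise the grip force, lift and check.

Call:
send_rows(motion=[{"gripper": 5, "travel": [0, 0, 0], "rotation": [0, 0, 0]}, {"gripper": 5, "travel": [0, 0, 0], "rotation": [0, 0, 0]}, {"gripper": 5, "travel": [0, 0, -5], "rotation": [0, 0, 0]}, {"gripper": 5, "travel": [0, 0, -15], "rotation": [0, 0, 0]}, {"gripper": 5, "travel": [0, 0, -25], "rotation": [0, 0, 0]}, {"gripper": 5, "travel": [0, 0, -30], "rotation": [0, 0, 0]}, {"gripper": 5, "travel": [0, 0, -35], "rotation": [0, 0, 0]}, {"gripper": 5, "travel": [0, 0, -25], "rotation": [0, 0, 0]}, {"gripper": 5, "travel": [0, 0, -15], "rotation": [0, 0, 0]}, {"gripper": 5, "travel": [0, 0, 0], "rotation": [0, 0, 0]}, {"gripper": 5, "travel": [0, 0, 0], "rotation": [0, 0, 0]}], newtons=80)

```text
t: 21.55
tcp_pos: [0.4235, -0.3766, 0.1453]
tool_rot: [0.996, 0.091, 0.0, 0.0]
force: [0.8, -0.1, -1.1]
finger_gap: 0.128
```

Run:
```python
from h import *
im,c=snap('wrist','w10.png'); s=manip.sense(); print(pose()[:3,3],s['force'],s['finger_gap'])
a=cv2.imread('pics/w9.png').astype(int)[205:285,262:302]; b=im[:,:,::-1].astype(int)[205:285,262:302]
print('held diff',np.abs(a-b).mean())
step(pose(),down(.5174,.1001,.15,-76.1),12); step(pose(),down(.5174,.1001,.15,-76.1),13)
```

```text
[ 0.42286787 -0.37590594  0.14412485] [-0.13964537  0.23765894 -1.03242213] 0.12753258440659634
held diff 13.9771875
12 rows travel mm [ 15.95 -37.17  -0.46] rot [-0.01  0.   -0.29]
13 rows travel mm [ 14.73 -34.31  -0.43] rot [-0.01  0.   -0.27]
```

Call:
send_rows(motion=[{"gripper": 5, "travel": [16, -37.2, -0.5], "rotation": [0, 0, -0.28]}, {"gripper": 5, "travel": [16, -37.2, -0.5], "rotation": [0, 0, -0.28]}, {"gripper": 5, "travel": [16, -37.2, -0.5], "rotation": [0, 0, -0.28]}, {"gripper": 5, "travel": [16, -37.2, -0.5], "rotation": [0, 0, -0.28]}, {"gripper": 5, "travel": [16, -37.2, -0.5], "rotation": [0, 0, -0.28]}, {"gripper": 5, "travel": [16, -37.2, -0.5], "rotation": [0, 0, -0.28]}, {"gripper": 5, "travel": [16, -37.2, -0.5], "rotation": [0, 0, -0.28]}, {"gripper": 5, "travel": [16, -37.2, -0.5], "rotation": [0, 0, -0.28]}, {"gripper": 5, "travel": [16, -37.2, -0.5], "rotation": [0, 0, -0.28]}, {"gripper": 5, "travel": [16, -37.2, -0.5], "rotation": [0, 0, -0.28]}, {"gripper": 5, "travel": [16, -37.2, -0.5], "rotation": [0, 0, -0.28]}, {"gripper": 5, "travel": [16, -37.2, -0.5], "rotation": [0, 0, -0.28]}])

```text
t: 22.6
tcp_pos: [0.5174, 0.1016, 0.1487]
tool_rot: [0.993, 0.12, -0.002, -0.0]
force: [0.2, -1.0, -0.1]
finger_gap: 0.127
```

Call:
send_rows(motion=[{"gripper": 5, "travel": [0, 0, 0], "rotation": [0, 0, 0]}, {"gripper": 5, "travel": [0, 0, 0], "rotation": [0, 0, 0]}, {"gripper": 5, "travel": [0, 0, 0], "rotation": [0, 0, 0]}, {"gripper": 5, "travel": [0, 0, 0], "rotation": [0, 0, 0]}, {"gripper": 5, "travel": [0, 0, 0], "rotation": [0, 0, 0]}])

```text
t: 23.02
tcp_pos: [0.5185, 0.0981, 0.1502]
tool_rot: [0.993, 0.118, -0.001, -0.0]
force: [0.0, -0.8, -0.7]
finger_gap: 0.129
```

Run:
```python
from h import *
im,c=snap('wrist','w11.png'); s=manip.sense(); print(pose().round(4),s['force'],s['finger_gap'])
step(pose(),down(.5174,.1001,.110,-76.1),1)
g=cv2.cvtColor(im,cv2.COLOR_RGB2GRAY)
np.set_printoptions(linewidth=250)
for r in range(195,290,5): print(r,g[r,236:330:3])
```

```text
[[ 9.719e-01  2.352e-01 -1.100e-03  5.188e-01]
 [ 2.352e-01 -9.719e-01 -1.000e-04  9.810e-02]
 [-1.100e-03 -1.000e-04 -1.000e+00  1.504e-01]
 [ 0.000e+00  0.000e+00  0.000e+00  1.000e+00]] [ 0.90257313 -0.15415431 -0.03879764] 0.13165499771770794
1 rows travel mm [-0.8  -2.3  40.45] rot [-0.01  0.06 -0.3 ]
195 [ 13  12  13  16   6  20  15  23  14  18   9  73 105  98  99  99  97  93 197 150  22  13  23  20  29  23  19  19  18  21  19  19]
200 [ 17  21  13   9   7  16  16   6  12  15  38 181 214  96  99 101  89 165 190 188 150  21  16  16  15  23  23  19  17  24  18  15]
205 [ 14  23   8  18  15  18  23  12  16   4  59 192 187 139  68  68  69  65 192 185 164   8  19  20  22  23  19  24  22  21  13  24]
210 [ 13  16  20   9  22   6  15  14  14  17  16 159 188 105  76  63  57  68 169 186  96  18  15  17  21  17  17  20  14  10  13  15]
215 [21 26 17 22 18  5 20 27  9 18 59 68 63 61 53 51 52 56 56 53 54 53 31  9 18 26 24 18 25 22 19 18]
220 [26 21 24 19 29 26 21 26 60 64 64 63 68 48 56 55 52 50 51 57 55 56 58 56 27 22 18 24 20 23 22 21]
225 [21 31 31 22 27 20 46 65 65 64 64 70 51 53 81 88
[... 797 characters left out ...]
9  17  21  27  19  20  31  25]
265 [237 237 164  37  40  36  32  72  73  70  52  33  65  67  65  20  54  64  65  44  26  65  75  73  67  26  28  18  30  20  29  27]
270 [237 241  30  40  40  43  62  72  74  75  41  28  66  70  63  20  58  65  64  46  26  67  72  67  75  23  31  30  26  27  19  30]
275 [221 187  35  38  38  39  73  73  72  75  32  31  62  59  60  70  67  66  63  41  17  65  74  69  70  37  22  27  32  30  20  30]
280 [231  27  37  34  34  32  75  73  74  76  32  30  67  67  69  65  65  63  66  36  31  44  74  73  73  59  28  34  25  20 196 238]
285 [200  40  36  32  41  39  73  82  77  81  31  33  63  66  63  68  64  62  64  39  28  27  75  71  75  64  26  25  23  33   5 238]
```

The knob sits unchanged in the grip: line at col 281, nose apex at row ~223. The spindle collar shows behind it at rows 195–212. I'll fit the collar circle for a final lateral check.

Run:
```python
from h import *
from scipy.optimize import least_squares
def collar(f,u0,u1,v0,v1,z,th=60):
    c=manip.calibration('wrist'); c['cam_to_world']=np.load(f'pics/{f}.npy')
    g=cv2.cvtColor(cv2.imread(f'pics/{f}'),cv2.COLOR_BGR2GRAY); P=[]
    for v in range(v0,v1):
        r=g[v,u0:u1].astype(float); i=np.where(r>th)[0]
        if len(i)<6: continue
        a,b=i[0],i[-1]
        if a==0 or b==len(r)-1: continue
        P+= [ray(c,u0+a-1+(th-r[a-1])/(r[a]-r[a-1]),v,z)[:2],ray(c,u0+b+(r[b]-th)/(r[b]-r[b+1]),v,z)[:2]]
    P=np.array(P)*1000; s=least_squares(lambda q:np.hypot(*(P-q[:2]).T)-q[2],[*P.mean(0),13],loss='soft_l1'); print(f,len(P),s.x.round(2),s.cost.round(2))
collar('w4.png',262,312,120,168,.071); collar('w11.png',255,312,186,211,.071)
A=pose(); print(A[:3,3])
```

```text
w4.png 72 [517.47  99.28  14.01] 0.89
w11.png 44 [518.57  98.94  14.14] 0.7
[0.51876192 0.09806029 0.15044784]
```

Call:
send_rows(motion=[{"gripper": 5, "travel": [-0.9, -1.5, 10], "rotation": [0, 0, 0]}, {"gripper": 5, "travel": [0, 0, 18], "rotation": [0, 0, 0]}, {"gripper": 5, "travel": [0, 0, 16], "rotation": [0, 0, 0]}, {"gripper": 5, "travel": [0, 0, 10], "rotation": [0, 0, 0]}, {"gripper": 5, "travel": [0, 0, 6], "rotation": [0, 0, 0]}, {"gripper": 5, "travel": [0, 0, 3], "rotation": [0, 0, 0]}, {"gripper": 5, "travel": [0, 0, 0], "rotation": [0, 0, 0]}, {"gripper": 5, "travel": [0, 0, 0], "rotation": [0, 0, 0]}, {"gripper": 5, "travel": [0, 0, 0], "rotation": [0, 0, 0]}])

```text
t: 23.82
tcp_pos: [0.5185, 0.1008, 0.0885]
tool_rot: [0.993, 0.12, 0.001, 0.0]
force: [1.0, -0.3, -0.6]
finger_gap: 0.131
```

Call:
send_rows(motion=[{"gripper": 5, "travel": [-0.8, 1.0, 0], "rotation": [0, 0, 0]}, {"gripper": 5, "travel": [0, 0, 0], "rotation": [0, 0, 0]}, {"gripper": 5, "travel": [0, 0, 0], "rotation": [0, 0, 0]}, {"gripper": 5, "travel": [0, 0, 0], "rotation": [0, 0, 0]}])

```text
t: 24.15
tcp_pos: [0.5174, 0.0997, 0.0881]
tool_rot: [0.993, 0.12, 0.0, 0.0]
force: [0.1, -0.4, -0.5]
finger_gap: 0.123
```

Run:
```python
from h import *
s=manip.sense(); print(pose().round(4),s['force'])
A=pose(); print((np.linalg.inv(A)@[.5178,.0994,.085,1]*1000).round(2))
```

```text
[[ 9.713e-01  2.377e-01  5.000e-04  5.174e-01]
 [ 2.377e-01 -9.713e-01 -0.000e+00  9.970e-02]
 [ 5.000e-04  1.000e-04 -1.000e+00  8.810e-02]
 [ 0.000e+00  0.000e+00  0.000e+00  1.000e+00]] [ 0.12611028 -0.3692045  -0.48075146]
[2.80e-01 3.90e-01 3.09e+00 1.00e+03]
```

Aligned to within 0.4 mm, with the nose at 13.7°. Now I'll lower it in small steps and watch the force.

Call:
send_rows(motion=[{"gripper": 5, "travel": [0, 0, 1.5], "rotation": [0, 0, 0]}, {"gripper": 5, "travel": [0, 0, 1.5], "rotation": [0, 0, 0]}, {"gripper": 5, "travel": [0, 0, 1.5], "rotation": [0, 0, 0]}, {"gripper": 5, "travel": [0, 0, 1.5], "rotation": [0, 0, 0]}, {"gripper": 5, "travel": [0, 0, 0], "rotation": [0, 0, 0]}, {"gripper": 5, "travel": [0, 0, 0], "rotation": [0, 0, 0]}], newtons=100)

```text
t: 24.65
tcp_pos: [0.5172, 0.0996, 0.0817]
tool_rot: [0.993, 0.12, -0.0, 0.0]
force: [-1.0, -0.2, -1.7]
finger_gap: 0.113
```

The bore's mouth is about 3 mm past the spindle's tip with no vertical force, so it is entering. I'll continue.

Call:
send_rows(motion=[{"gripper": 5, "travel": [0, 0, 1.5], "rotation": [0, 0, 0]}, {"gripper": 5, "travel": [0, 0, 1.5], "rotation": [0, 0, 0]}, {"gripper": 5, "travel": [0, 0, 1.5], "rotation": [0, 0, 0]}, {"gripper": 5, "travel": [0, 0, 1.5], "rotation": [0, 0, 0]}, {"gripper": 5, "travel": [0, 0, 0], "rotation": [0, 0, 0]}, {"gripper": 5, "travel": [0, 0, 0], "rotation": [0, 0, 0]}])

```text
t: 25.15
tcp_pos: [0.5174, 0.0994, 0.0756]
tool_rot: [0.993, 0.12, -0.0, 0.0]
force: [1.0, -2.4, -1.4]
finger_gap: 0.116
```

Call:
send_rows(motion=[{"gripper": 5, "travel": [0, 0, 1.3], "rotation": [0, 0, 0]}, {"gripper": 5, "travel": [0, 0, 1.3], "rotation": [0, 0, 0]}, {"gripper": 5, "travel": [0, 0, 1], "rotation": [0, 0, 0]}, {"gripper": 5, "travel": [0, 0, 0], "rotation": [0, 0, 0]}, {"gripper": 5, "travel": [0, 0, 0], "rotation": [0, 0, 0]}])

```text
t: 25.57
tcp_pos: [0.5175, 0.0994, 0.0722]
tool_rot: [0.993, 0.12, 0.0, 0.0]
force: [-0.1, -4.0, -0.2]
finger_gap: 0.118
```

Call:
send_rows(motion=[{"gripper": 5, "travel": [0, 0.4, 1.2], "rotation": [0, 0, 0]}, {"gripper": 5, "travel": [0, 0, 1.2], "rotation": [0, 0, 0]}, {"gripper": 5, "travel": [0, 0, 1.2], "rotation": [0, 0, 0]}, {"gripper": 5, "travel": [0, 0, 0], "rotation": [0, 0, 0]}, {"gripper": 5, "travel": [0, 0, 0], "rotation": [0, 0, 0]}])

```text
t: 25.98
tcp_pos: [0.5175, 0.0994, 0.069]
tool_rot: [0.993, 0.12, 0.0, -0.0]
force: [0.7, -3.3, 6.3]
finger_gap: 0.115
```

Call:
send_rows(motion=[{"gripper": 5, "travel": [0, 0, 1], "rotation": [0, 0, 0]}, {"gripper": 5, "travel": [0, 0, 1], "rotation": [0, 0, 0]}, {"gripper": 5, "travel": [0, 0, 0], "rotation": [0, 0, 0]}, {"gripper": 5, "travel": [0, 0, 0], "rotation": [0, 0, 0]}])

```text
t: 26.32
tcp_pos: [0.5175, 0.0994, 0.0672]
tool_rot: [0.993, 0.12, 0.0, 0.0]
force: [-0.2, -2.8, 7.4]
finger_gap: 0.119
```

The spring is engaged: 6.3 N, then 7.4 N. I'll press on to the bottom stop.

Call:
send_rows(motion=[{"gripper": 5, "travel": [0, 0, 0.8], "rotation": [0, 0, 0]}, {"gripper": 5, "travel": [0, 0, 0.8], "rotation": [0, 0, 0]}, {"gripper": 5, "travel": [0, 0, 0], "rotation": [0, 0, 0]}, {"gripper": 5, "travel": [0, 0, 0], "rotation": [0, 0, 0]}, {"gripper": 5, "travel": [0, 0, 0], "rotation": [0, 0, 0]}])

```text
t: 26.73
tcp_pos: [0.5176, 0.0994, 0.0659]
tool_rot: [0.993, 0.12, 0.0, 0.0]
force: [-1.6, -2.8, 9.3]
finger_gap: 0.116
```

Call:
send_rows(motion=[{"gripper": 5, "travel": [0, 0, 0.5], "rotation": [0, 0, 0]}, {"gripper": 5, "travel": [0, 0, 0], "rotation": [0, 0, 0]}, {"gripper": 5, "travel": [0, 0, 0], "rotation": [0, 0, 0]}, {"gripper": 5, "travel": [0, 0, 0], "rotation": [0, 0, 0]}])

```text
t: 27.07
tcp_pos: [0.5176, 0.0994, 0.0656]
tool_rot: [0.993, 0.12, 0.0, 0.0]
force: [-1.4, -3.0, 10.7]
finger_gap: 0.115
```

Call:
send_rows(motion=[{"gripper": 5, "travel": [0, 0, 0.5], "rotation": [0, 0, 0]}, {"gripper": 5, "travel": [0, 0, 0], "rotation": [0, 0, 0]}, {"gripper": 5, "travel": [0, 0, 0], "rotation": [0, 0, 0]}, {"gripper": 5, "travel": [0, 0, 0], "rotation": [0, 0, 0]}])

```text
t: 27.4
tcp_pos: [0.5177, 0.0994, 0.0656]
tool_rot: [0.993, 0.12, 0.001, 0.0]
force: [-2.2, -3.0, 13.0]
finger_gap: 0.121
```

Call:
send_rows(motion=[{"gripper": 5, "travel": [0, 0, 0.5], "rotation": [0, 0, 0]}, {"gripper": 5, "travel": [0, 0, 0], "rotation": [0, 0, 0]}, {"gripper": 5, "travel": [0, 0, 0], "rotation": [0, 0, 0]}, {"gripper": 5, "travel": [0, 0, 0], "rotation": [0, 0, 0]}, {"gripper": 5, "travel": [0, 0, 0], "rotation": [0, 0, 0]}, {"gripper": 5, "travel": [0, 0, 0], "rotation": [0, 0, 0]}])

```text
t: 27.9
tcp_pos: [0.5177, 0.0994, 0.0655]
tool_rot: [0.993, 0.12, 0.001, 0.0]
force: [-3.2, -2.8, 16.8]
finger_gap: 0.118
```

The bottom stop is reached: z stays at 0.0655 while the force climbs from 9.3 to 16.8 N. One last check that the knob did not slip in the grip, then I'll hand in.

Run:
```python
from h import *
im,c=snap('wrist','w12.png'); g=cv2.cvtColor(im,cv2.COLOR_RGB2GRAY); g0=cv2.cvtColor(cv2.imread('pics/w11.png'),cv2.COLOR_BGR2GRAY)
t=g0[222:275,268:298]; r=cv2.matchTemplate(g[212:285,258:308],t,cv2.TM_CCOEFF_NORMED); _,m,_,l=cv2.minMaxLoc(r); print('shift px',l[0]-10,l[1]-10,round(m,2))
s=manip.sense(); print(s['t'],s['tcp_pos'].round(4),s['force'].round(1),s['ft_torque'].round(2))
if abs(l[0]-10)<=2 and abs(l[1]-10)<=2 and s['force'][2]>11: manip.sign_off(); print('signed off')
```

```text
shift px 0 0 0.92
27.95 [0.5177 0.0994 0.0655] [-3.2 -2.3 16.3] [-0.56  0.54 -0.04]
the job is handed in; nothing more can be done
signed off
```

The job is handed in at 27.95 s, with the gripper still holding the knob pressed in. No verdict is reported.

- **Scan:** I lifted the scanner out of its holster and held it still, pointing straight down, about 0.10 m above the barcode label for over 1.8 s. The interface doesn't report whether it actually read the label.
- **Return:** I put the scanner back in the holster. The top view afterwards showed it standing there as it did at the start.
- **Knob:** I turned the silver pointer knob about 3° to match the spindle's flat (13.9°), pushed it on and pressed it down. At the end the height stayed at 0.0655 m while the force rose from 9 to 16.8 N, so the spindle was at its bottom stop. The knob had not moved in the grip.

**What disagreed:**
- **First knob grasp:** it closed on nothing. The fingertips sat 20–30 mm behind the reported tool point, so I gripped about 22 mm lower, and the knob was not disturbed.
- **First wrist measurement:** I took it while the arm was still settling, so it was about 4 mm off. I redid it before gripping the scanner.
- **Sideways force:** about 3 to 4 N remained in the final press.

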